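# Open the spray booth to its marked height

### The job

Switch on the extractor by pressing the larger round button on the control pod, then, with the fingers beneath the lip of the booth's sliding sash, push the sash up until the lip lines up with the marker blade beside it, and leave it there. Push only from beneath, do not overshoot the blade (do not press on top of the lip to bring it back), and grasp or lift nothing. Leave the small button, the marker and everything standing about as they are.

Things in the scene. Friction and masses are not known exactly. Their poses are not given: they have to be found in the camera images.
- booth: White fixed spray booth, 380 mm wide (y), 345 deep, 440 high. Front faces its own -x (the robot) and leans back 40 degrees from vertical. Origin: on the bench below the middle of the slope's foot (55 mm up); x into the booth, y along the lip, z up. Up the slope is (0.643, 0, 0.766) in its frame, out of the front is (-0.766, 0, 0.643). Its sides are closed; sash and rails are on the slope.
- sash (a joint): Travel of the sash (aluminium frame with a clear pane, 320 mm wide, about 0.8 kg) up the slope: 0 shut, 0.225 m fully up. It is counterweighted: it stays where it is left, and takes about 2 to 5 N along the slope to push up.
- lip_edge (a point): Middle of the outermost edge of the sash's lip, half-way through its 12 mm thickness. Lip: a bar 300 mm long (along y), standing out 45 mm from the slope at right angles to it, 60 mm up from the sash's bottom edge. Axes: x into the booth at right angles to the slope, y along the lip, z up the slope. Its top has a thin black rubber cover, set back 12 mm from the edge.
- marker_edge (a point): Middle of the outermost edge of the marker: a dark steel blade 36 mm wide, 12 mm thick, 45 mm out, like a piece of the lip, on a clip on the rail at the lip's +y end (178 mm from the middle). Axes as lip_edge; the sash is right when lip_edge and marker_edge agree in z of these axes, so that lip and blade form one line. Held by friction.
- fan_top (a point): Top centre of the larger round button (42 mm across), the extractor switch, on the control pod, a grey box 160 x 90 x 45 mm fixed to the bench; it is the button nearer to the robot. Pressed straight down.
- fan (a joint): Travel of the larger button: 0 up, 0.006 m fully down; a spring takes 5 N to push it fully down and brings it back up. It is on once pressed two thirds of the way.
- lamp (a joint): Travel of the smaller button (20 mm across), 80 mm beyond the larger one on the same pod: 0 up, 0.006 m down. Must not be pressed.
- jar_a_mid (a point): Middle of a closed paint jar, 43 mm across, 70 mm high, standing in a low wooden tray 130 x 110 mm on the other side of the booth from the pod.
- jar_b_mid (a point): Middle of a second such jar in that tray.
- jar_c_mid (a point): Middle of a third such jar in that tray.
- spray_can_mid (a point): Middle of a standing spray can, 65 mm across, 170 mm high, in front of one end of the booth.
- big_jar_mid (a point): Middle of a large closed jar, 76 mm across, 100 mm high, in front of the other end of the booth.
- vase_mid (a point): Middle of a small white vase, 68 mm across, 75 mm high, on the turntable inside the booth.
- scraper: A spatula 170 mm long lying on the bench in front of the booth, below the lip, under 30 mm high; origin on the bench under its middle.
Mind the look-alikes: they are no part of the job. Leave any green or purple look-alike of the part that bears fan_top alone.

How it is judged:
On the way, in this order (a step that is already met when the one before it is completed fails the run):
1. the larger button is pressed, at least two thirds of its travel (value of joint fan above 0.004 m), for 0.05 s.
2. the fingers bear on the lip from beneath while it is still below the marker (contact force between the fingers and sash_c0 above 0.5 N and z of lip_edge in the frame of marker_edge below -0.012 m), for 0.1 s.
3. the lip is in line with the marker blade, within 8 mm (z of lip_edge in the frame of marker_edge between -0.008 and 0.008 m), for 0.2 s.
At the end, for the whole second after the job is handed in: The lip is in line with the marker blade within 8 mm along the slope, the sash is at rest there, and the larger button, having been pressed, is up again (all of step 3 and velocity of joint sash between -0.01 and 0.01 m/s and value of joint fan below 0.002 m); the robot touches nothing.
It fails at once if the lip is pushed past the marker blade by more than 15 mm (z of lip_edge in the frame of marker_edge above 0.015 m).
It fails at once if the lip is pressed or pinched from above (over 2 N on its rubber cover) (contact force between anything else and sash_c1 above 2 N).
It fails at once if the small button is pressed (half of its travel) (value of joint lamp above 0.003 m).
It fails at once if the marker is shifted more than 4 mm along its rail (distance of marker_edge from where it was at the start of the episode above 0.004 m).
It fails at once if a jar, the can, the vase or the scraper is moved or lifted more than 25 mm (distance of any of jar_a_mid, jar_b_mid, jar_c_mid, spray_can_mid, big_jar_mid, vase_mid, scraper from where it was at the start of the episode above 0.025 m).
It also fails if it takes over 61 s, if anything falls off the work surface, if the arm or the gripper's body presses on something with over 40 N, if the wrist force passes 120 N, or if a joint passes its speed limit or range.

### The arm

A 6-joint arm with a two-finger parallel gripper is mounted at the origin on the work surface. World frame = base frame: x ahead of the robot, y to its left, z up, the work surface at z = 0. Lengths are in m, angles in rad, forces in N, time in s.
With the tool pointing down it reaches from about 0.35 to 0.925 m from the base axis. Payload 6.4 kg.
Tool frame: the origin (TCP) lies midway between the tips of the shut fingers; the grasp point (between the pads) lies 19 mm behind it; z points along the fingers, y is the direction in which the jaws open and shut (so a half turn about z gives the same grasp; the last joint's range is limited). The gripper opens to 94 mm and grips with 3 to 60 N. Pads are 16 mm wide; open, the fingers measure 119 mm over their backs; the gripper's body (75 mm by 177 mm) begins 78 mm behind the grasp point.
Start: joints at [-1.286, 0.245, 1.558, -0, 1.339, -0.174], TCP at [0.288, -0.583, 0.185] pointing down, gripper open.
Joint ranges: [-3.13, 3.13], [-1.02, 2.26], [0.13, 2.54], [-0.95, 4.09], [0.21, 2.88], [-2.74, 2.74]. Speed limits (rad/s): [2.57, 2.57, 3.14, 3.14, 3.14, 3.14].

### API

Orientations are given as a 3x3 rotation matrix whose columns are the frame's x, y, z axes.
In Python, from station import * gives the robot as it stands.
- The arm moves only by the shell command python3 -m inch 'ROWS' [FORCE]. ROWS is a JSON object of lists of equal length, an entry for each row: "dp": the shift along the tool's x, y, z in mm, a list of three; "delta_rot": the turn, a rotation vector about the tool's x, y, z in units of 8 degrees (1.0 is 8 degrees), a list of three; "grip": the closure, from -1 (fully open) to 1 (shut), so that 0 is half open. In form: {"dp": [[tx, ty, tz], ...], "delta_rot": [[ax, ay, az], ...], "grip": [grip, ...]}. A call has 1 to 8 rows; each row shifts and turns the commanded pose from where the row before left it, along the tool's axes as they then stand; what a row does not reach is not made up. A row lasts 1/8 s, in which the tool goes at most 62.5 mm and 10.7 degrees, less where a joint would pass 70% of its speed; a pose out of reach is approached as far as the arm can. A call is refused whole if a number of a shift passes 62.5 or a number of a turn 1, either way. A call with a gripper value outside its range is refused whole. The fingers move at their own pace and stop on an object; FORCE is the grip in N (left out, the last holds). Time passes only in rows, so rows that do not move let the fingers close. It gives the time, the measured TCP pose, the force and the opening at its end, in the units of the state.
- sense(): the state, without advancing time (a new reading comes with each control period).
- get_image(name): name is "side" or "top" or "wrist"; returns the picture (420x560x3 uint8, red, green, blue); there is no depth.
- camera_info(name): a dict with "fx", "fy", "cx", "cy" (pixels), "position" and "orientation" of the camera in the world. Camera axes: x right, y down, z forward; pixel columns grow to the right and rows downward; lengths in m; the calibration is good to about 2 mm. A picture is of the moment at which its call begins: read the wrist's pose just before it. camera_info takes no time and is no camera call; for the wrist camera it gives the pose at the moment of the call.
- job_done(): hands the job in, once; it reports no verdict.
The state is a dict: "time_s": time; "q": joint angles; "qd": joint speeds; "effort": joint torques, N m; "tool_pos": TCP position; "orientation": TCP orientation; "contact_force": force on the tool from outside, world axes, zero at the start; "moment": the same for the moment, N m; "width": finger opening in m.
Only numpy, scipy, OpenCV 4.12 (cv2) and the standard library are available. Lean on these libraries where they do the work, as an engineer would, in place of code of your own. Each camera call takes 0.05 s, during which the arm holds its last target.

## Working session

There is one attempt and no reset: what is moved stays moved. The work goes in short steps, Python scripts to look and compute and a shell command to move; the robot and the scene stay as the last step left them, time stands still between calls to the robot, and variables do not carry over. Pictures are saved under pics/ and viewed, and the job is handed in when it is done.

```bash
ls; mkdir -p pics; python3 - <<'E'
from station import *
import cv2
s=sense(); print({k:(v if not hasattr(v,'tolist') else v.tolist()) for k,v in s.items()})
for n in ["side","top","wrist"]:
    im=get_image(n); cv2.imwrite(f"pics/{n}0.png",im[:,:,::-1]); print(n,camera_info(n))
E
```

```text
pics
{'time_s': 0.0, 'q': [-1.2860899037220717, 0.24578063445137094, 1.558989269533011, -2.2722490539002617e-05, 1.3387316772137328, -0.17408682379074528], 'qd': [-0.0006653071816192194, -0.0007863692207171641, 0.0002157551332375706, 0.002090761370095205, -0.0001577793618652953, -0.0003073016767160629], 'effort': [-0.0016375679479097016, -41.58272624015808, -31.461117267608643, 0.06848182529211044, 0.033155400305986404, -0.00012697374586423393], 'tool_pos': [0.2876875735187049, -0.5821546632400272, 0.18438010835874535], 'orientation': [[0.8965853430799757, 0.4428706491582266, -0.0005573942351412393], [0.4428708922149022, -0.8965835371163935, 0.001825869829290589], [0.00030887366166513033, -0.001883901809546336, -0.9999981777538562]], 'contact_force': [-0.02142044495335548, 0.6131373341263193, -0.44558803783004775], 'moment': [-0.00787926972849094, -0.02974377852206632, -0.010996178443467805], 'width': 0.09381142448190495}
side {'fx': 433.1990021300357, 'fy': 433.1990021300357, 'cx': 276.2725843483022, 'cy': 210.67620439822315, 'position': array([ 0.27445786, -1.07082646,  0.79105393]), 'orientation': array([[ 0.97864904, -0.10271563,  0.17803248],
       [-0.20547855, -0.50984043,  0.83536896],
       [ 0.0049627 , -0.85411488, -0.5200607 ]])}
top {'fx': 400.3646540247199, 'fy': 400.3646540247199, 'cx': 284.6323660130566, 'cy': 203.78614111602303, 'position': array([0.35435278, 0.01473963, 1.169618  ]), 'orientation': array([[-0.00626582, -0.98812059,  0.15355272],
       [-0.99953873,  0.00162558, -0.03032617],
       [ 0.0297163 , -0.15367191, -0.98767499]])}
wrist {'fx': 343.06348062576205, 'fy': 343.06348062576205, 'cx': 273.60659588672337, 'cy': 213.51497902981583, 'position': array([ 0.36213847, -0.54663627,  0.3836041 ]), 'orientation': array([[ 0.44288353, -0.86000994, -0.25345035],
       [-0.89657624, -0.42553838, -0.12275232],
       [-0.00228463,  0.28160254, -0.95952842]])}
```

View pics/side0.png

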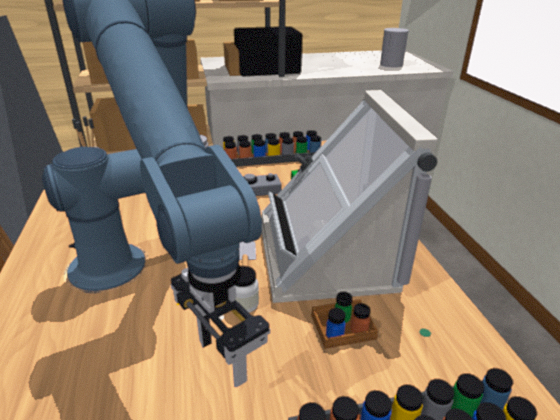

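View pics/top0.png

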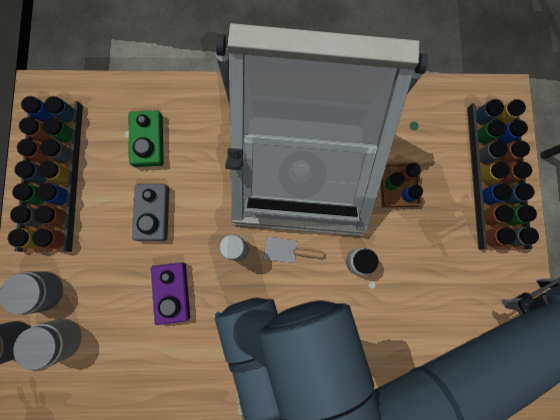

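View pics/wrist0.png

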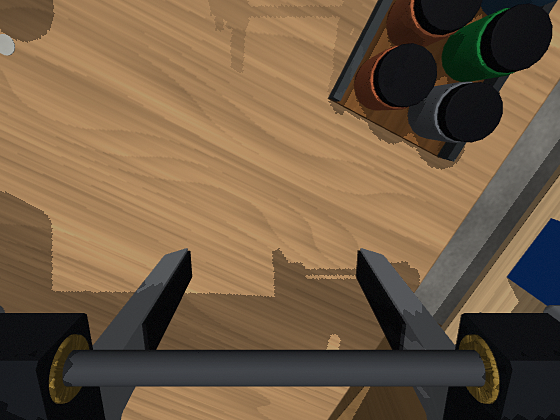

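The top view shows three pods on the left: green at (145,138), grey at (150,212) and purple at (170,293). The grey one fits the description, with its larger button near (148,224). The lip's black cover is at about (302,208) and the marker at about (235,158). Next I'll enlarge these areas to confirm.

```bash
python3 - <<'E'
import cv2,numpy as np
im=cv2.imread('pics/top0.png')
a=cv2.resize(im[100:330,115:200],None,fx=2.6,fy=2.6,interpolation=cv2.INTER_CUBIC)
b=cv2.resize(im[130:290,215:395],None,fx=3,fy=3,interpolation=cv2.INTER_CUBIC)
c=np.zeros((600,800,3),np.uint8); c[:a.shape[0],:a.shape[1]]=a; c[:b.shape[0],240:240+b.shape[1]]=b
cv2.imwrite('pics/crop1.png',c)
im=cv2.imread('pics/side0.png')
cv2.imwrite('pics/crop2.png',cv2.resize(im[80:300,230:450],None,fx=2.7,fy=2.7,interpolation=cv2.INTER_CUBIC))
E
```

```text
(no output)
```

View pics/crop1.png

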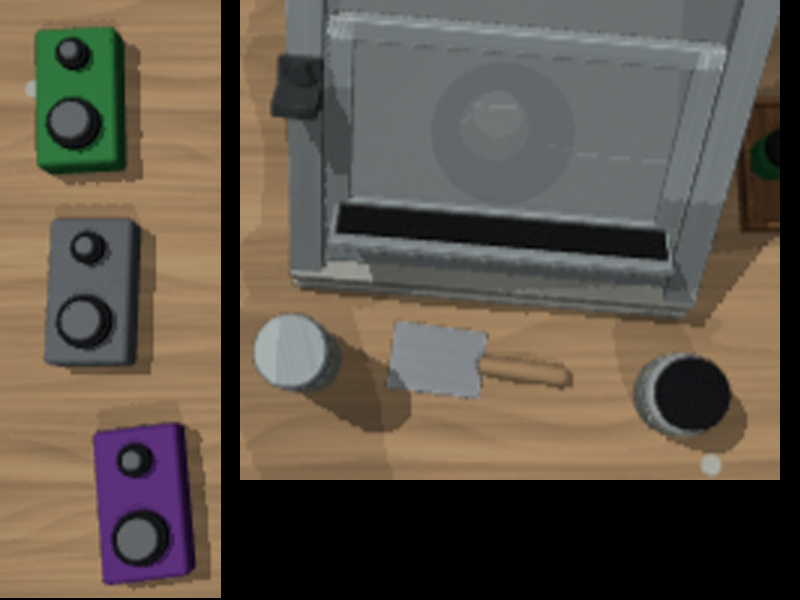

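View pics/crop2.png

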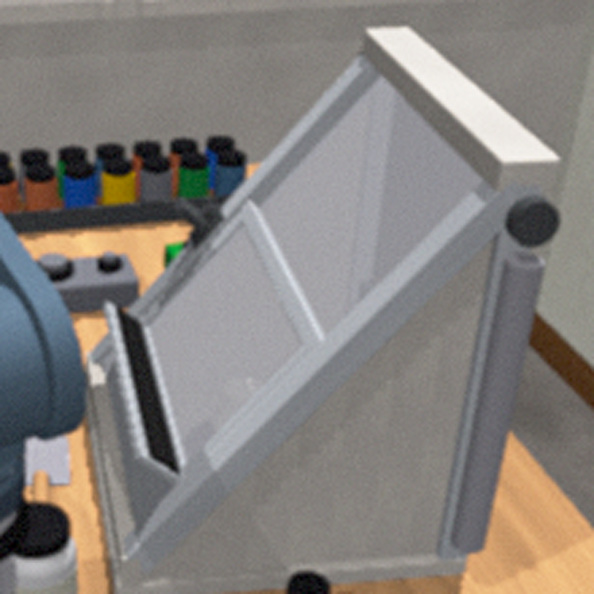

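The enlarged crop confirms it: the grey pod is the only non-coloured one, with its large button at top-image (147,223.5). That button is at about (250,178) in the side image. Next I'll triangulate it and zoom on the booth features.

```bash
cat > h.py <<'E'
import numpy as np
from station import *
def ray(name,u,v,ci=None):
    c=ci or camera_info(name); d=np.array([(u-c['cx'])/c['fx'],(v-c['cy'])/c['fy'],1.]); R=np.array(c['orientation'])
    d=R@d; return np.array(c['position']),d/np.linalg.norm(d)
def onz(name,u,v,z):
    o,d=ray(name,u,v); return o+d*(z-o[2])/d[2]
def onplane(o,d,p,n): return o+d*((p-o)@n)/(d@n)
def tri(r1,r2):
    (o1,d1),(o2,d2)=r1,r2
    A=np.stack([d1,-d2],1); t=np.linalg.lstsq(A,o2-o1,rcond=None)[0]
    a=o1+d1*t[0]; b=o2+d2*t[1]; return (a+b)/2,np.linalg.norm(a-b)
def proj(name,P):
    c=camera_info(name); p=np.array(c['orientation']).T@(np.array(P)-c['position']); return p[0]/p[2]*c['fx']+c['cx'],p[1]/p[2]*c['fy']+c['cy']
E
python3 - <<'E'
from h import *
import cv2
np.set_printoptions(precision=4,suppress=True)
im=cv2.imread('pics/top0.png')
g=cv2.cvtColor(im,cv2.COLOR_BGR2GRAY)
# button tops: brighter grey disc
sub=im[205:240,130:165]; 
print(tri(ray('top',147,223.5),ray('side',250.4,177)))
print(tri(ray('top',149.3,195),ray('side',270.7,176)))
for z in (.045,.055,.06,.065): print(z,onz('top',147,223.5,z),onz('top',149.3,195,z))
def save(n,im,y0,y1,x0,x1,f):
    a=cv2.resize(im[y0:y1,x0:x1],None,fx=f,fy=f,interpolation=cv2.INTER_CUBIC)
    for x in range((x0+9)//10*10,x1,10):
        cv2.line(a,((x-x0)*f,0),((x-x0)*f,5 if x%50 else 15),(0,0,255),1)
        cv2.putText(a,str(x),((x-x0)*f,14),0,.3,(0,0,255))
    for y in range((y0+9)//10*10,y1,10):
        cv2.line(a,(0,(y-y0)*f),(6,(y-y0)*f),(0,0,255),1); cv2.putText(a,str(y),(7,(y-y0)*f+4),0,.3,(0,0,255))
    cv2.imwrite(n,a)
save('pics/z1.png',im,140,240,220,320,6)
save('pics/z2.png',im,140,240,300,400,6)
im=cv2.imread('pics/side0.png')
save('pics/z3.png',im,150,290,240,340,4)
save('pics/z4.png',im,160,200,235,300,9)
E
```

```text
(array([0.4764, 0.3607, 0.0586]), np.float64(0.007603653135874425))
(array([0.555 , 0.359 , 0.0559]), np.float64(0.003980722065497852))
0.045 [0.4741 0.3652 0.045 ] [0.5549 0.3625 0.045 ]
0.055 [0.473  0.3621 0.055 ] [0.5532 0.3594 0.055 ]
0.06 [0.4725 0.3606 0.06  ] [0.5523 0.3579 0.06  ]
0.065 [0.472 0.359 0.065] [0.5514 0.3563 0.065 ]
```

View pics/z1.png

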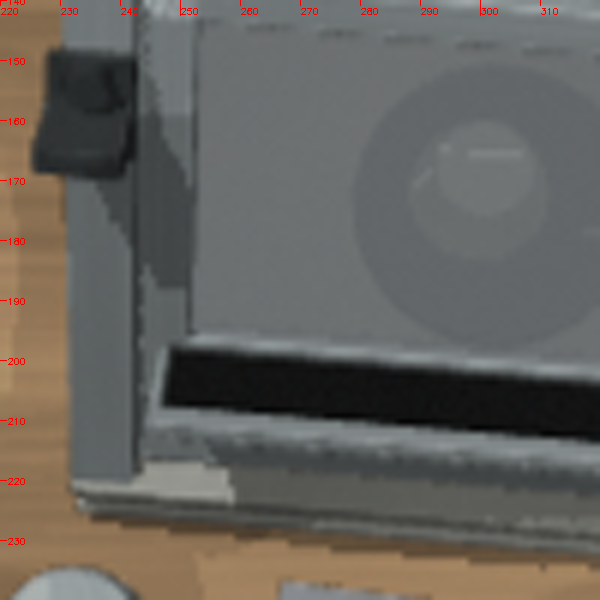

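View pics/z2.png

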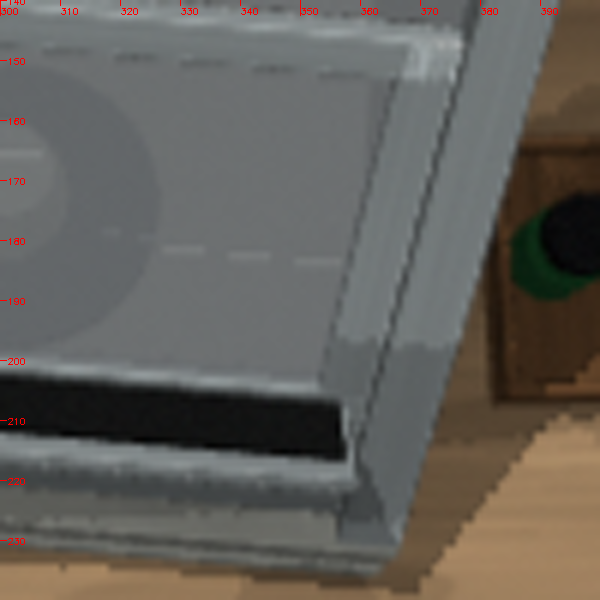

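View pics/z3.png

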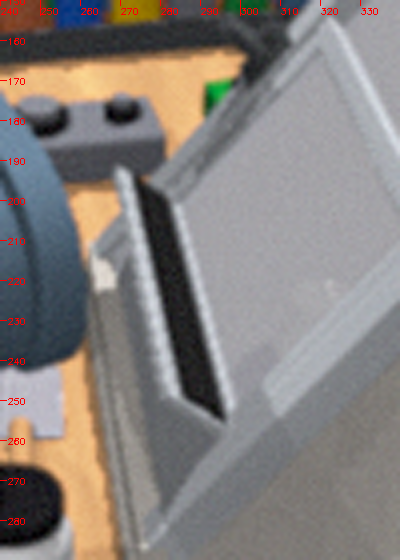

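View pics/z4.png

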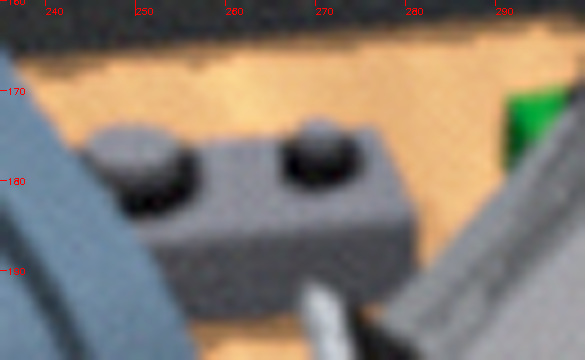

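```bash
python3 - <<'E'
from h import *
np.set_printoptions(precision=4,suppress=True)
a=onz('top',231.5,220.5,.055); b=onz('top',366,231.5,.055); print(a,b,np.linalg.norm(a-b))
yv=(a-b);yv/=np.linalg.norm(yv); o=(a+b)/2; o[2]=0
xv=np.cross(yv,[0,0,1]); print('origin',o,'yaw',np.degrees(np.arctan2(xv[1],xv[0])))
R=np.stack([xv,yv,[0,0,1]],1); up=R@[.643,0,.766]; out=R@[-.766,0,.643]
print('up',up,'out',out)
f=o+[0,0,.055]
def loc(P): d=P-f; return d@up,d@yv,d@out
# top front edge of lip on plane out=.045
for n,u,v in [('L',246,210),('M',300,217),('R',357,219),('Lb',244.5,216),('Rb',356,222),('markerfrontL',225.5,167),('R',240,168.5),('bot',226,169.5)]:
    P=onplane(*ray('top',u,v),f+.045*out,out); print(n,P,loc(P))
for n,u,v in [('side lip top far',267,190),('side lip near',279,250)]:
    P=onplane(*ray('side',u,v),f+.045*out,out); print(n,P,loc(P))
print(proj('top',f+.0*up), [proj('side',f+s*.19*yv) for s in (1,-1)],[proj('side',f+s*.19*yv+.3*up) for s in (1,-1)])
for n,u,v,z in [('can',232,246,.17),('jar',364,261,.1),('scraperL',268,248,.01),('scR',323,255,.02)]: print(n,onz('top',u,v,z))
E
```

```text
[0.4807 0.1291 0.055 ] [ 0.4486 -0.2474  0.055 ] 0.37784499552624795
origin [ 0.4646 -0.0591  0.    ] yaw -4.877554175809421
up [ 0.6407 -0.0547  0.766 ] out [-0.7632  0.0651  0.643 ]
L [0.497  0.0827 0.1491] (np.float64(0.08506439024830867), np.float64(0.14411485820698824), np.float64(0.04500922500000004))
M [ 0.4794 -0.0564  0.1422] (np.float64(0.0761402949174527), np.float64(0.004018338728565807), np.float64(0.04500922500000018))
R [ 0.4729 -0.203   0.1494] (np.float64(0.08552969442671755), np.float64(-0.14265927609024767), np.float64(0.045009224999999986))
Lb [0.4836 0.0876 0.1326] (np.float64(0.06357010125538752), np.float64(0.14780936197599143), np.float64(0.04500922500000005))
Rb [ 0.4661 -0.2019  0.1412] (np.float64(0.07473798485875482), np.float64(-0.14213167620690428), np.float64(0.045009225000000014))
markerfrontL [0.5851 0.125  0.2494] (np.float64(0.21604071916774725), np.float64(0.19370561537932132), np.float64(0.04500922500000006))
R [0.5817 0.091  0.2488] (np.float64(0.21522298806057438), np.float64(0.15957003823864419), np.float64(0.04500922499999998))
bot [0.5805 0.1244 0.2439] (np.float64(0.20886424651375232), np.float64(0.19269264723752588), np.float64(0.04500922500000008))
side lip top far [0.4933 0.0968 0.1433] (np.float64(0.07748068413494599), np.float64(0.1577970694341453), np.float64(0.04500922499999996))
side lip near [ 0.4648 -0.2135  0.1408] (np.float64(0.07421868283953706), np.float64(-0.15381611218625318), np.float64(0.045009224999999896))
(np.float64(298.9446528640538), np.float64(226.0159195650899)) [(np.float64(261.5056652624161), np.float64(209.20473158544485)), (np.float64(275.3589290326792), np.float64(286.04980628541574))] [(np.float64(323.43017388200377), np.float64(141.14194174720092)), (np.float64(358.55969031395256), np.float64(203.70018731145325))]
can [0.4041 0.1152 0.17  ]
jar [ 0.3662 -0.2285  0.1   ]
scraperL [0.4059 0.0279 0.01  ]
scR [ 0.3847 -0.1294  0.02  ]
```

Booth origin comes out at about (0.465, −0.059) with yaw −4.9°, and the foot width measures 378 mm against 380 given. The lip is at s≈0.07 m up the slope and the marker at s≈0.21. The fan button is at about (0.4725, 0.3605, 0.058), and the lamp is 80 mm beyond it, as described. First move: raise, shut the fingers and square up the yaw.

```bash
python3 -m inch '{"dp":[[0,0,-50],[0,0,-50],[0,0,-50],[0,0,-40],[0,0,0]],"delta_rot":[[0,0,0.975],[0,0,0.975],[0,0,0.975],[0,0,0.975],[0,0,0]],"grip":[1,1,1,1,1]}' 20
cat >> h.py <<'E'
def need(P):
    s=sense(); R=np.array(s['orientation']); d=R.T@(np.array(P)-np.array(s['tool_pos'])); return d*1000
def st():
    s=sense(); R=np.array(s['orientation']); print('t %.2f'%s['time_s'],'p',np.round(s['tool_pos'],4),'x',np.round(R[:,0],3),'y',np.round(R[:,1],3),'z',np.round(R[:,2],3),'F',np.round(s['contact_force'],2),'w',round(s['width'],4)); return s
E
python3 -c "
from h import *
st(); print(need([.4725,.3605,.35]))"
```

```text
time_s: 0.78
tool_pos: [0.2883, -0.584, 0.3798]
orientation: [[0.996, -0.085, 0.002], [-0.085, -0.996, -0.007], [0.003, 0.007, -1.0]]
contact_force: [-0.1, -0.2, 0.8]
width: 0.0471
t 0.78 p [ 0.2883 -0.584   0.3798] x [ 0.996 -0.085  0.003] y [-0.085 -0.996  0.007] z [ 0.002 -0.007 -1.   ] F [-0.11 -0.23  0.84] w 0.0471
[ 103.15884055 -956.9449696    23.45044328]
```

```bash
python3 -m inch '{"dp":[[30,-60,0],[30,-60,0],[30,-60,0],[13,-60,0],[0,-60,0],[0,-60,0],[0,-60,0],[0,-60,0]],"delta_rot":[[0,0,0],[0,0,0],[0,0,0],[0,0,0],[0,0,0],[0,0,0],[0,0,0],[0,0,0]],"grip":[1,1,1,1,1,1,1,1]}'
python3 -c "
from h import *
st(); print(need([.4725,.3605,.12]))"
```

```text
time_s: 1.78
tool_pos: [0.4237, -0.1229, 0.3732]
orientation: [[0.996, -0.085, -0.003], [-0.085, -0.996, 0.002], [-0.003, -0.001, -1.0]]
contact_force: [-0.1, -0.3, 0.3]
width: 0.0006
t 1.77 p [ 0.4237 -0.1229  0.3732] x [ 0.996 -0.085 -0.003] y [-0.085 -0.996 -0.001] z [-0.003  0.002 -1.   ] F [-0.14 -0.3   0.35] w 0.0006
[   8.38546589 -485.45130057  253.87653831]
```

```bash
python3 -m inch '{"dp":[[0,-60,0],[0,-60,0],[0,-60,0],[0,-60,0],[0,-60,0],[0,-60,0],[0,-60,0],[8,-60,0]],"delta_rot":[[0,0,0],[0,0,0],[0,0,0],[0,0,0],[0,0,0],[0,0,0],[0,0,0],[0,0,0]],"grip":[1,1,1,1,1,1,1,1]}'
python3 -m inch '{"dp":[[0,0,50],[0,0,50],[0,0,50],[0,0,0]],"delta_rot":[[0,0,0],[0,0,0],[0,0,0],[0,0,0]],"grip":[1,1,1,1]}'
python3 - <<'E'
from h import *
import cv2
st(); print(need([.4725,.3605,.12]))
c=camera_info('wrist')
for n in ['wrist','top','side']: cv2.imwrite(f'pics/{n}1.png',get_image(n)[:,:,::-1])
for P in ([.4725,.3605,.058],[.5525,.359,.058]): print(proj('wrist',P))
E
```

```text
time_s: 2.78
tool_pos: [0.4726, 0.3544, 0.3733]
orientation: [[0.997, -0.083, -0.002], [-0.083, -0.997, -0.001], [-0.002, 0.002, -1.0]]
contact_force: [0.2, -0.3, 0.5]
width: 0.0005
time_s: 3.28
tool_pos: [0.4698, 0.3507, 0.2188]
orientation: [[0.996, -0.084, -0.011], [-0.085, -0.996, -0.005], [-0.011, 0.006, -1.0]]
contact_force: [-0.2, -0.7, 0.4]
width: 0.0004
t 3.27 p [0.4698 0.3507 0.2188] x [ 0.996 -0.085 -0.011] y [-0.084 -0.996  0.006] z [-0.011 -0.005 -1.   ] F [-0.17 -0.69  0.36] w 0.0004
[  2.92985005 -10.63835271  98.69149525]
(np.float64(266.8290160616809), np.float64(193.86190113214423))
(np.float64(261.2642862631942), np.float64(118.61834803286646))
```

View pics/wrist1.png

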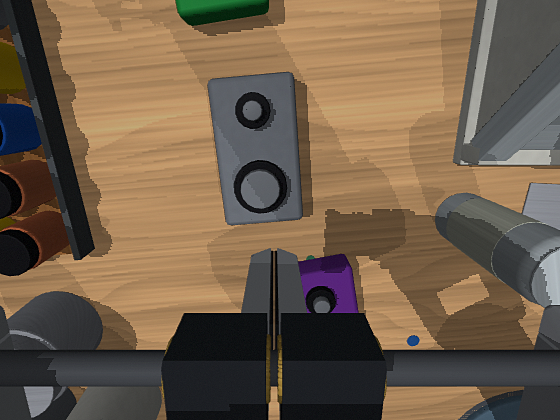

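View pics/side1.png

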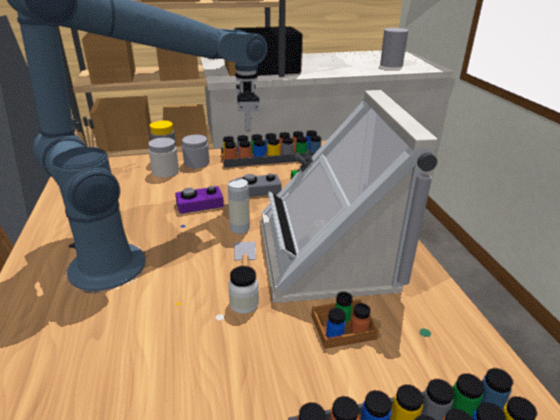

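The wrist picture shows the grey pod below, with the large button at (261,186) and the small one at (252,110). The green pod at the top and the purple one behind the fingers are not the target. The prediction was off by about 8 px, so I'll re-measure now that the arm is at rest.

```bash
python3 - <<'E'
from h import *
import cv2
s=st()
c=camera_info('wrist'); im=get_image('wrist')[:,:,::-1].copy(); c2=camera_info('wrist')
print(np.array(c['position'])-c2['position'])
cv2.imwrite('pics/wrist2.png',cv2.resize(im[60:240,190:330],None,fx=3.3,fy=3.3))
g=cv2.cvtColor(im,cv2.COLOR_BGR2GRAY)
# dark rings
m=(g<45).astype(np.uint8); m[240:]=0; m[:, :200]=0; m[:,330:]=0; m[:70]=0
cs,_=cv2.findContours(m,cv2.RETR_EXTERNAL,cv2.CHAIN_APPROX_NONE)
for k in cs:
    if cv2.contourArea(k)>200:
        print(cv2.minEnclosingCircle(k),cv2.contourArea(k))
        # inner bright disc
        mm=np.zeros_like(m); cv2.drawContours(mm,[k],-1,1,-1); d=(mm>0)&(g>70); ys,xs=np.nonzero(d); u,v=xs.mean(),ys.mean(); print('disc',u,v,len(xs))
        o,r=ray('wrist',u,v,c); print([ (o+r*(z-o[2])/r[2]).round(4) for z in (.055,.06,.065)])
        print(tri((o,r),ray('top',147,223.5)),tri((o,r),ray('top',149.3,195)))
E
```

```text
t 3.42 p [0.4744 0.3528 0.2274] x [ 0.996 -0.085  0.002] y [-0.085 -0.996 -0.001] z [ 0.003  0.001 -1.   ] F [0.55 0.74 0.48] w 0.0001
[-1.18542226e-04 -4.48782003e-05 -8.64552026e-04]
((263.92974853515625, 190.67941284179688), 26.18962287902832) 2040.0
disc 263.3813559322034 193.3427495291902 1062
[array([0.4727, 0.3644, 0.055 ]), array([0.4739, 0.3641, 0.06  ]), array([0.475 , 0.3639, 0.065 ])]
(array([0.47274607, 0.36376523, 0.05230601]), np.float64(0.001931974738500955)) (array([0.51693551, 0.33759354, 0.19236038]), np.float64(0.04677181089685617))
((257.15838623046875, 116.64427947998047), 17.775897979736328) 904.0
disc 255.84528301886792 116.64150943396227 265
[array([0.5549, 0.3646, 0.055 ]), array([0.5549, 0.3643, 0.06  ]), array([0.555, 0.364, 0.065])]
(array([ 0.52022934,  0.38563082, -0.06810846]), np.float64(0.07436132674705363)) (array([0.55547914, 0.36497386, 0.03855006]), np.float64(0.0015206911136908126))
```

View pics/wrist2.png

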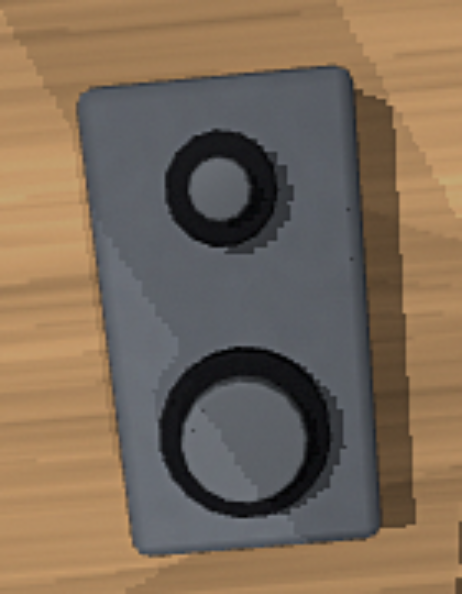

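The crop confirms the grey pod, its large near button and its small far one. Button is at (0.473, 0.363, ~0.058). Now I'll move above it and descend.

```bash
python3 -m inch '{"dp":[[0,-10,40],[0,0,40],[0,0,40],[0,0,20],[0,0,0],[0,0,0]],"delta_rot":[[0,0,0],[0,0,0],[0,0,0],[0,0,0],[0,0,0],[0,0,0]],"grip":[1,1,1,1,1,1]}'
python3 -c "
from h import *
st(); print(need([.473,.363,.058]))"
```

```text
time_s: 4.22
tool_pos: [0.476, 0.3632, 0.0879]
orientation: [[0.996, -0.086, 0.004], [-0.086, -0.996, 0.002], [0.003, -0.002, -1.0]]
contact_force: [-0.1, -0.0, 0.8]
width: 0.0005
t 4.22 p [0.476  0.3632 0.0879] x [ 0.996 -0.086  0.003] y [-0.086 -0.996 -0.002] z [ 0.004  0.002 -1.   ] F [-0.13 -0.02  0.75] w 0.0005
[-3.05951588  0.53139747 29.86361016]
```

```bash
python3 -m inch '{"dp":[[-3,0,12],[0,0,10],[0,0,0],[0,0,0]],"delta_rot":[[0,0,0],[0,0,0],[0,0,0],[0,0,0]],"grip":[1,1,1,1]}'
python3 -m inch '{"dp":[[0,0,4],[0,0,4],[0,0,0]],"delta_rot":[[0,0,0],[0,0,0],[0,0,0]],"grip":[1,1,1]}'
```

```text
time_s: 4.72
tool_pos: [0.4714, 0.3627, 0.0635]
orientation: [[0.996, -0.086, -0.0], [-0.086, -0.996, 0.0], [-0.0, -0.0, -1.0]]
contact_force: [-0.8, 0.5, 0.9]
width: 0.0003
time_s: 5.1
tool_pos: [0.471, 0.3625, 0.0549]
orientation: [[0.996, -0.086, -0.001], [-0.086, -0.996, -0.0], [-0.001, 0.001, -1.0]]
contact_force: [0.5, -0.6, 0.4]
width: 0.0005
```

```bash
python3 -m inch '{"dp":[[0,0,2],[0,0,0],[0,0,0]],"delta_rot":[[0,0,0],[0,0,0],[0,0,0]],"grip":[1,1,1]}'
python3 -m inch '{"dp":[[0,0,2],[0,0,0],[0,0,0]],"delta_rot":[[0,0,0],[0,0,0],[0,0,0]],"grip":[1,1,1]}'
```

```text
time_s: 5.48
tool_pos: [0.4714, 0.3627, 0.0535]
orientation: [[0.996, -0.086, 0.0], [-0.086, -0.996, 0.0], [0.0, -0.0, -1.0]]
contact_force: [-0.7, -0.4, -0.4]
width: 0.0005
time_s: 5.85
tool_pos: [0.4713, 0.3627, 0.0514]
orientation: [[0.996, -0.086, -0.0], [-0.086, -0.996, -0.0], [-0.0, 0.0, -1.0]]
contact_force: [-0.1, 0.6, -0.0]
width: 0.0006
```

```bash
python3 -m inch '{"dp":[[0,0,2],[0,0,0],[0,0,0]],"delta_rot":[[0,0,0],[0,0,0],[0,0,0]],"grip":[1,1,1]}' | egrep 'pos|force'
python3 -m inch '{"dp":[[0,0,2],[0,0,0],[0,0,0]],"delta_rot":[[0,0,0],[0,0,0],[0,0,0]],"grip":[1,1,1]}'| egrep 'pos|force'
python3 -c "
from h import *
import cv2
st(); cv2.imwrite('pics/w3.png',get_image('wrist')[:,:,::-1]);st()"
```

```text
tool_pos: [0.4713, 0.3627, 0.0494]
contact_force: [0.3, -0.3, 0.5]
tool_pos: [0.4713, 0.3627, 0.0474]
contact_force: [0.1, -0.5, 0.8]
t 6.60 p [0.4713 0.3627 0.0474] x [ 0.996 -0.086 -0.   ] y [-0.086 -0.996  0.   ] z [-0. -0. -1.] F [ 0.07 -0.53  0.75] w 0.0002
t 6.65 p [0.4713 0.3626 0.0474] x [ 0.996 -0.086 -0.   ] y [-0.086 -0.996  0.   ] z [-0. -0. -1.] F [-0.7   0.64 -0.63] w 0.0005
```

View pics/w3.png

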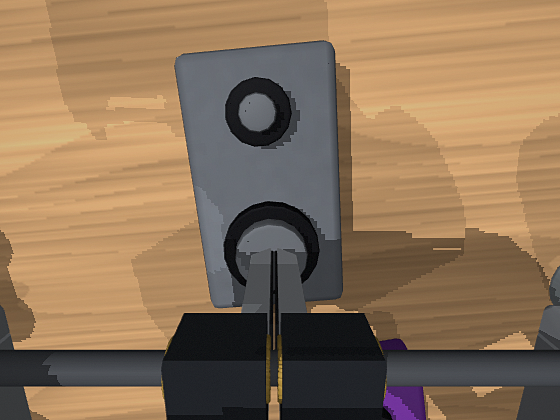

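The fingers are over the large button's disc at (270,240) but there's no contact force yet, so I'll go on down in small steps.

```bash
for i in 1; do python3 -m inch '{"dp":[[0,0,2],[0,0,0],[0,0,0]],"delta_rot":[[0,0,0],[0,0,0],[0,0,0]],"grip":[1,1,1]}' | egrep 'pos|force'; done
python3 -m inch '{"dp":[[0,0,2],[0,0,0],[0,0,0]],"delta_rot":[[0,0,0],[0,0,0],[0,0,0]],"grip":[1,1,1]}'| egrep 'pos|force'
python3 -c "
from h import *
import cv2
im=get_image('side')[:,:,::-1]; cv2.imwrite('pics/s4.png',cv2.resize(im[120:220,200:320],None,fx=5,fy=5));print([st()['contact_force'][2] for _ in range(3)])"
```

```text
tool_pos: [0.4715, 0.3627, 0.0457]
contact_force: [-0.4, 0.1, 2.8]
tool_pos: [0.4715, 0.3627, 0.0436]
contact_force: [-1.5, -0.1, 3.9]
t 7.45 p [0.4715 0.3627 0.0436] x [ 0.996 -0.086  0.   ] y [-0.086 -0.996 -0.   ] z [ 0.  0. -1.] F [-0.98  0.62  4.21] w 0.0006
t 7.45 p [0.4715 0.3627 0.0436] x [ 0.996 -0.086  0.   ] y [-0.086 -0.996 -0.   ] z [ 0.  0. -1.] F [-0.98  0.62  4.21] w 0.0006
t 7.45 p [0.4715 0.3627 0.0436] x [ 0.996 -0.086  0.   ] y [-0.086 -0.996 -0.   ] z [ 0.  0. -1.] F [-0.98  0.62  4.21] w 0.0006
[np.float64(4.2103372628428115), np.float64(4.2103372628428115), np.float64(4.2103372628428115)]
```

View pics/s4.png

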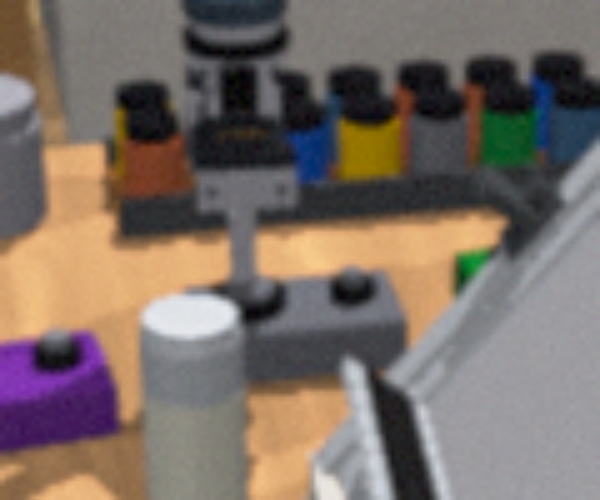

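```bash
python3 -m inch '{"dp":[[0,0,2],[0,0,0],[0,0,0]],"delta_rot":[[0,0,0],[0,0,0],[0,0,0]],"grip":[1,1,1]}' | egrep 'pos|force'
python3 -m inch '{"dp":[[0,0,1.5],[0,0,0],[0,0,0]],"delta_rot":[[0,0,0],[0,0,0],[0,0,0]],"grip":[1,1,1]}'| egrep 'pos|force'
```

```text
tool_pos: [0.4715, 0.3627, 0.0416]
contact_force: [0.5, 0.5, 4.1]
tool_pos: [0.4715, 0.3628, 0.0411]
contact_force: [-3.9, -1.6, 10.8]
```

The force rose to 10.8 N and the travel stopped at z = 0.0411, about 6 mm below first contact, so the button is bottomed and the fan pressed. Now I'll retreat straight up.

```bash
python3 -m inch '{"dp":[[0,0,-20],[0,0,-50],[0,0,-62],[0,0,-62],[0,0,-62],[0,0,-62],[0,0,0]],"delta_rot":[[0,0,0],[0,0,0],[0,0,0],[0,0,0],[0,0,0],[0,0,0],[0,0,0]],"grip":[1,1,1,1,1,1,1]}'
python3 - <<'E'
from h import *
import cv2
for n in ['side','top']: cv2.imwrite(f'pics/{n}5.png',get_image(n)[:,:,::-1])
st()
im=cv2.imread('pics/side5.png'); 
def save(n,im,y0,y1,x0,x1,f):
    a=cv2.resize(im[y0:y1,x0:x1],None,fx=f,fy=f,interpolation=cv2.INTER_CUBIC)
    for x in range((x0+9)//10*10,x1,10):
        cv2.line(a,((x-x0)*f,0),((x-x0)*f,5 if x%50 else 15),(0,0,255),1)
        cv2.putText(a,str(x),((x-x0)*f,14),0,.3,(0,0,255))
    for y in range((y0+9)//10*10,y1,10):
        cv2.line(a,(0,(y-y0)*f),(6,(y-y0)*f),(0,0,255),1); cv2.putText(a,str(y),(7,(y-y0)*f+4),0,.3,(0,0,255))
    cv2.imwrite(n,a)
save('pics/z5.png',im,140,260,230,340,5)
print('target need', need([.40,-.06,.37]))
E
```

```text
time_s: 9.07
tool_pos: [0.4732, 0.3637, 0.3653]
orientation: [[0.996, -0.086, 0.011], [-0.086, -0.996, 0.006], [0.01, -0.006, -1.0]]
contact_force: [0.2, 0.1, -0.4]
width: 0.0005
t 9.18 p [0.4713 0.3626 0.3581] x [ 0.996 -0.086  0.001] y [-0.086 -0.996 -0.   ] z [ 0.001  0.    -1.   ] F [ 0.61 -0.48 -1.59] w 0.0007
target need [-34.80950121 427.16423001 -12.02415545]
```

View pics/z5.png

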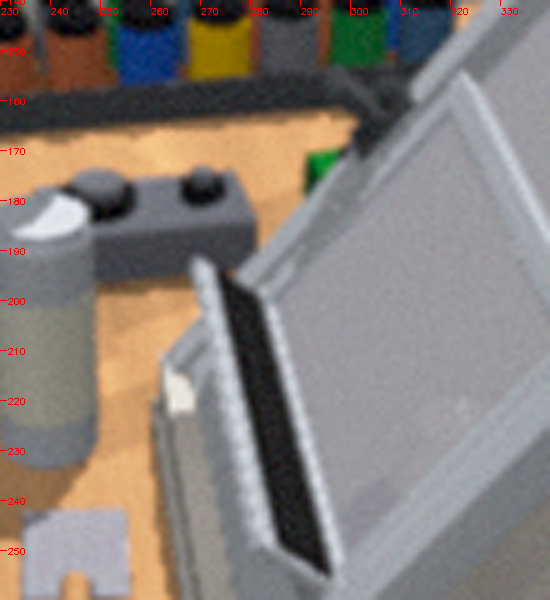

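The large button (250,176 in the side view) is up again. Crossing back to the front of the booth, then pitching the tool forward.

```bash
python3 -m inch '{"dp":[[0,61,0],[0,61,0],[0,61,0],[0,61,0],[0,61,0],[0,61,0],[0,61,0],[0,0,0]],"delta_rot":[[0,0,0],[0,0,0],[0,0,0],[0,0,0],[0,0,0],[0,0,0],[0,0,0],[0,0,0]],"grip":[1,1,1,1,1,1,1,1]}'
python3 -m inch '{"dp":[[0,0,0],[0,0,0],[0,0,0],[0,0,0],[0,0,0],[0,0,0],[0,0,0],[0,0,0]],"delta_rot":[[0,0.9,0],[0,0.9,0],[0,0.9,0],[0,0.9,0],[0,0.9,0],[0,0.9,0],[0,0.9,0],[0,0.9,0]],"grip":[1,1,1,1,1,1,1,1]}'
python3 -m inch '{"dp":[[0,0,0],[0,0,0]],"delta_rot":[[0,0,0],[0,0,0]],"grip":[1,1]}'
python3 - <<'E'
from h import *
import cv2
s=st(); print(np.round(s['q'],3)); c=camera_info('wrist'); im=get_image('wrist')[:,:,::-1]; cv2.imwrite('pics/w6.png',im); print(c)
E
```

```text
time_s: 10.18
tool_pos: [0.4334, -0.0657, 0.355]
orientation: [[0.996, -0.093, -0.005], [-0.093, -0.996, 0.002], [-0.005, -0.001, -1.0]]
contact_force: [-0.4, 0.3, -0.5]
width: 0.0003
time_s: 11.18
tool_pos: [0.4856, -0.0724, 0.359]
orientation: [[0.554, -0.08, 0.829], [-0.05, -0.997, -0.063], [0.831, -0.006, -0.556]]
contact_force: [-0.1, -0.5, 0.6]
width: 0.0006
time_s: 11.42
tool_pos: [0.4849, -0.0726, 0.361]
orientation: [[0.556, -0.08, 0.827], [-0.048, -0.997, -0.065], [0.83, -0.004, -0.558]]
contact_force: [-0.8, -0.1, 0.3]
width: 0.0001
t 11.43 p [ 0.4849 -0.0726  0.361 ] x [ 0.556 -0.048  0.83 ] y [-0.08  -0.997 -0.004] z [ 0.827 -0.065 -0.558] F [-0.76 -0.08  0.29] w 0.0001
[-0.704 -1.015  2.411  0.63   0.97   0.801]
{'fx': 343.06348062576205, 'fy': 343.06348062576205, 'cx': 273.60659588672337, 'cy': 213.51497902981583, 'position': array([ 0.36640707, -0.06421552,  0.54029966]), 'orientation': array([[-0.08017324, -0.76708448,  0.63651681],
       [-0.99677188,  0.06442097, -0.04791405],
       [-0.0042509 , -0.63830349, -0.76977308]])}
```

View pics/w6.png

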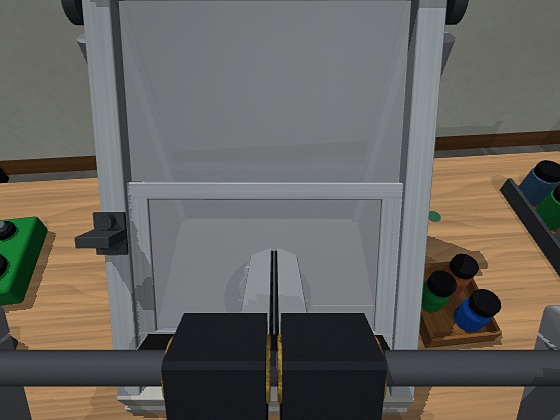

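Joint 2 is at its limit here (−1.015), which pushed the TCP about 50 mm forward. To plan a reachable tilt, I'll fit a simple arm model to the readings.

```bash
cat >> h.py <<'E'
from scipy.optimize import least_squares
def Rz(a): c,s=np.cos(a),np.sin(a); return np.array([[c,-s,0],[s,c,0],[0,0,1]])
def Ry(a): c,s=np.cos(a),np.sin(a); return np.array([[c,0,s],[0,1,0],[-s,0,c]])
# model: q1 about z, q2,q3 pitch, q4 roll about forearm, q5 pitch, q6 roll about tool
def fk(q,m):
    h,a,b,d,L,e,r0=m
    R1=Rz(q[0]); R2=R1@Ry(q[1]); R3=R2@Ry(q[2])
    w=np.array([0,0,h])+R1@[r0,d,0]+R2@[0,0,a]+R3@[e,0,b]
    R=R3@Rz(q[3])@Ry(q[4])@Rz(q[5]+np.pi/2)
    return w+R[:,2]*L,R
LIM=np.array([[-3.13,3.13],[-1.02,2.26],[.13,2.54],[-.95,4.09],[.21,2.88],[-2.74,2.74]])
E
python3 - <<'E'
from h import *
np.set_printoptions(precision=4,suppress=True)
s=sense()
S=[(np.array([-1.28609,0.24578,1.55899,0,1.33873,-0.17409]),np.array([.28769,-.58215,.18438]),np.array([[0.8966,0.4429,-0.0006],[0.4429,-0.8966,0.0018],[0.0003,-0.0019,-1]])),(np.array(s['q']),np.array(s['tool_pos']),np.array(s['orientation']))]
for q,p,R in S: print(fk(q,[.2,.4,.4,.1,.2,0,0])[1]-R)
def res(m): return np.concatenate([fk(q,m)[0]-p for q,p,R in S]+[np.array([m[5],m[6]])*.05])
r=least_squares(res,[.2,.4,.4,.1,.2,0,0]); print(r.x,r.fun)
E
```

```text
[[-0.     -0.      0.0001]
 [-0.      0.      0.    ]
 [ 0.      0.      0.    ]]
[[ 0. -0. -0.]
 [-0.  0. -0.]
 [-0. -0. -0.]]
[0.23   0.3967 0.5425 0.1126 0.2999 0.0049 0.017 ] [ 0.     -0.     -0.0001 -0.0001  0.      0.0001  0.0002  0.0009]
```

The model reproduces the readings (residuals under 0.2 mm, orientation exact). The wrist sits 0.30 m behind the TCP, so a square-on approach is out of reach. I'll look for an approach yawed by an angle α from the −y side, with the jaw axis up the slope, that's feasible along the whole path.

```bash
cat >> h.py <<'E'
M=np.array([0.23,0.3967,0.5425,0.1126,0.2999,0.0049,0.017])
def ik(P,R,q0):
    def f(q):
        p,Q=fk(q,M); return np.concatenate([(p-P)*5,(Q-R).ravel()])
    r=least_squares(f,np.clip(q0,LIM[:,0]+.005,LIM[:,1]-.005),bounds=(LIM[:,0],LIM[:,1])); return r.x,np.abs(r.fun).max()
yaw=np.radians(-4.88); YV=np.array([-np.sin(yaw),np.cos(yaw),0]); XV=np.array([np.cos(yaw),np.sin(yaw),0])
UP=.643*XV+np.array([0,0,.766]); OUT=-.766*XV+np.array([0,0,.643])
F0=np.array([.4646,-.0591,.055])
def Rtool(al,be,sgn=1):
    z=np.cos(al)*-OUT+np.sin(al)*YV; z=np.cos(be)*z+np.sin(be)*UP; z/=np.linalg.norm(z)
    y=sgn*UP; y=y-z*(y@z); y/=np.linalg.norm(y); return np.stack([np.cross(y,z),y,z],1)
def pt(s,y,o): return F0+s*UP+y*YV+o*OUT
E
python3 - <<'E'
from h import *
np.set_printoptions(precision=2,suppress=True)
q0=np.array([-.8,-.6,2.2,.8,1.2,.5])
for sgn in (1,-1):
  for al in (20,30,40,50):
   for be in (0,6):
    for y in (-.05,0,.05):
      R=Rtool(np.radians(al),np.radians(be),sgn)
      out=[]
      for (s,o) in ((.045,.025),(.12,.025),(.2,.025),(.045,.09)):
        best=None
        for seed in ([-.8,-.6,2.2,.8,1.2,.5],[-.8,-.6,2.2,.8,1.2,-1.5],[-1,-.3,2.2,1.5,1.2,2.],[-.8,-.3,2.2,0,1,2]):
          q,e=ik(pt(s,y,o),R,np.array(seed))
          if best is None or e<best[1]: best=(q,e)
          if e<1e-3: break
        out.append(best)
      if all(b[1]<.003 for b in out): print(sgn,al,be,y,'OK',out[0][0],out[2][0])
      else: print(sgn,al,be,y,[round(b[1],3) for b in out],out[0][0])
E
```

```text
1 20 0 -0.05 [np.float64(0.047), np.float64(0.0), np.float64(0.0), np.float64(0.082)] [-1.01 -0.38  2.54  1.04  1.12 -1.67]
1 20 0 0 [np.float64(0.101), np.float64(0.0), np.float64(0.0), np.float64(0.138)] [-0.88 -0.42  2.54  1.03  1.06 -1.55]
1 20 0 0.05 [np.float64(0.148), np.float64(0.01), np.float64(0.0), np.float64(0.186)] [-0.73 -0.45  2.54  1.    0.97 -1.41]
1 20 6 -0.05 [np.float64(0.082), np.float64(0.0), np.float64(0.0), np.float64(0.123)] [-1.06 -0.31  2.54  1.14  1.16 -1.8 ]
1 20 6 0 [np.float64(0.145), np.float64(0.033), np.float64(0.0), np.float64(0.178)] [-0.93 -0.35  2.54  1.14  1.1  -1.7 ]
1 20 6 0.05 [np.float64(0.205), np.float64(0.07), np.float64(0.0), np.float64(0.239)] [-0.77 -0.39  2.54  1.13  1.   -1.56]
1 30 0 -0.05 [np.float64(0.0), np.float64(0.0), np.float64(0.0), np.float64(0.025)] [-1.07 -0.26  2.5   1.06  1.26 -1.78]
1 30 0 0 [np.float64(0.028), np.float64(0.0), np.float64(0.0), np.float64(0.077)] [-0.97 -0.32  2.54  1.08  1.22 -1.71]
1 30 0 0.05 [np.float64(0.079), np.float64(0.0), np.float64(0.0), np.float64(0.132)] [-0.84 -0.34  2.54  1.09  1.16 -1.6
[... 3639 characters left out ...]
1 40 6 0.05 [np.float64(0.036), np.float64(0.0), np.float64(0.0), np.float64(0.103)] [-0.94 -0.17  2.54  1.2   1.34  1.28]
-1 50 0 -0.05 OK [-1.08  0.11  2.27  0.98  1.53  1.26] [-0.91  0.07  2.03  1.08  1.56  1.56]
-1 50 0 0 OK [-1.01  0.03  2.35  1.03  1.49  1.28] [-0.84  0.    2.1   1.11  1.5   1.59]
-1 50 0 0.05 OK [-0.92 -0.05  2.43  1.09  1.44  1.31] [-0.76 -0.06  2.16  1.15  1.44  1.62]
-1 50 6 -0.05 OK [-1.11  0.13  2.31  1.06  1.55  1.18] [-0.94  0.07  2.08  1.17  1.56  1.5 ]
-1 50 6 0 OK [-1.05  0.06  2.39  1.11  1.51  1.2 ] [-0.87 -0.    2.16  1.21  1.51  1.52]
-1 50 6 0.05 [np.float64(0.0), np.float64(0.0), np.float64(0.0), np.float64(0.028)] [-0.96 -0.02  2.47  1.17  1.46  1.22]
```

```bash
cat >> h.py <<'E'
from scipy.spatial.transform import Rotation as RT
g=np.linspace(-1,1,9)
BODY=np.array([[x*.0375,y*.0885,z] for x in g for y in g for z in np.linspace(-.097,-.23,6)]+[[.082+.03*a,.03*b,-.2+.03*c] for a in g for b in g for c in (-1,0,1)])
FING=np.array([[x*.008,y*.0125,z] for x in g for y in g for z in np.linspace(-.097,0,9)])
def clear(P,R):
    o={}
    for n,B in (('body',BODY),('fing',FING)):
        W=P+B@R.T; d=W-F0; so,yo,oo=d@UP,d@YV,d@OUT
        o[n]=dict(minz=W[:,2].min(),out=oo.min(), outlip=oo[(np.abs(yo)<.2)].min())
        for nm,c,r,h in (('can',(.404,.115),.033,.17),('jar',(.366,-.2285),.038,.1)):
            rd=np.hypot(W[:,0]-c[0],W[:,1]-c[1])-r; o[n][nm]=np.maximum(rd,W[:,2]-h).min()
    return {k:{a:round(float(b),3) for a,b in v.items()} for k,v in o.items()}
E
python3 - <<'E'
from h import *
np.set_printoptions(precision=2,suppress=True)
for al,be,y in ((40,5,-.04),(45,5,-.02),(45,5,0),(50,5,0),(50,5,.02)):
  R=Rtool(np.radians(al),np.radians(be)); print(al,be,y)
  q=np.array([-1.05,0,2.4,1.1,1.5,-1.9])
  for nm,P in (('high',pt(.04,y,.085)+[0,0,.2]),('pre',pt(.04,y,.085)),('in',pt(.045,y,.028)),('mid',pt(.12,y,.028)),('end',pt(.2,y,.028))):
    q,e=ik(P,R,q); print(nm,P.round(3),'err %.4f'%e,q); 
    print('    ',clear(P,R))
E
```

```text
40 5 -0.04
high [ 0.42 -0.1   0.34] err 0.0000 [-1.23 -0.61  2.33  1.07  1.83 -1.4 ]
     {'body': {'minz': 0.295, 'out': 0.258, 'outlip': 0.258, 'can': 0.214, 'jar': 0.195}, 'fing': {'minz': 0.327, 'out': 0.208, 'outlip': 0.208, 'can': 0.17, 'jar': 0.227}}
pre [ 0.42 -0.1   0.14] err 0.0000 [-1.23 -0.28  2.53  1.01  1.56 -1.85]
     {'body': {'minz': 0.095, 'out': 0.129, 'outlip': 0.129, 'can': 0.212, 'jar': 0.025}, 'fing': {'minz': 0.127, 'out': 0.079, 'outlip': 0.079, 'can': 0.17, 'jar': 0.055}}
in [ 0.47 -0.1   0.11] err 0.0000 [-1.11 -0.08  2.45  1.1   1.42 -1.91]
     {'body': {'minz': 0.062, 'out': 0.072, 'outlip': 0.072, 'can': 0.207, 'jar': -0.004}, 'fing': {'minz': 0.094, 'out': 0.022, 'outlip': 0.022, 'can': 0.181, 'jar': 0.036}}
mid [ 0.52 -0.1   0.17] err 0.0000 [-1.01 -0.11  2.34  1.14  1.41 -1.74]
     {'body': {'minz': 0.119, 'out': 0.072, 'outlip': 0.072, 'can': 0.2, 'jar': 0.029}, 'fing': {'minz': 0.152, 'out': 0.022, 'outlip': 0.022, 'can': 0.201, 'jar': 0.086}}
end [ 0.57 -0.11  0.23] err 0.0000 [-0.91 -0.11  2.19  1.17  1.4  -1.58]
     {'body': {'minz': 0.181, '
[... 4399 characters left out ...]
01  0.01  2.43  1.11  1.49 -1.92]
     {'body': {'minz': 0.052, 'out': 0.056, 'outlip': 0.056, 'can': 0.163, 'jar': 0.006}, 'fing': {'minz': 0.094, 'out': 0.021, 'outlip': 0.021, 'can': 0.126, 'jar': 0.086}}
mid [ 0.52 -0.04  0.17] err 0.0000 [-0.92 -0.03  2.32  1.17  1.49 -1.75]
     {'body': {'minz': 0.109, 'out': 0.056, 'outlip': 0.056, 'can': 0.159, 'jar': 0.032}, 'fing': {'minz': 0.151, 'out': 0.021, 'outlip': 0.021, 'can': 0.152, 'jar': 0.107}}
end [ 0.57 -0.05  0.23] err 0.0000 [-0.83 -0.04  2.18  1.21  1.48 -1.59]
     {'body': {'minz': 0.17, 'out': 0.056, 'outlip': 0.056, 'can': 0.167, 'jar': 0.087}, 'fing': {'minz': 0.212, 'out': 0.021, 'outlip': 0.021, 'can': 0.189, 'jar': 0.146}}
```

```bash
python3 - <<'E'
from h import *
np.set_printoptions(precision=2,suppress=True)
for al,be,y in ((45,2,.03),(50,2,.04),(50,2,.06),(55,2,.06)):
  R=Rtool(np.radians(al),np.radians(be)); print(al,be,y)
  q=np.array([-1.05,0,2.4,1.1,1.5,-1.9])
  for nm,P in (('high',pt(.04,y,.075)+[0,0,.2]),('pre',pt(.04,y,.075)),('in',pt(.045,y,.028)),('end',pt(.2,y,.028))):
    q,e=ik(P,R,q); c=clear(P,R); print(nm,P.round(3),'err %.4f'%e,q,c['body'],c['fing']['can']); 
E
```

```text
45 2 0.03
high [ 0.44 -0.03  0.33] err 0.0000 [-1.07 -0.64  2.36  1.08  1.79 -1.32] {'minz': 0.289, 'out': 0.243, 'outlip': 0.243, 'can': 0.165, 'jar': 0.189} 0.15
pre [ 0.44 -0.03  0.13] err 0.0131 [-1.07 -0.28  2.54  1.03  1.52 -1.78] {'minz': 0.089, 'out': 0.115, 'outlip': 0.115, 'can': 0.148, 'jar': 0.047} 0.103
in [ 0.47 -0.03  0.11] err 0.0000 [-0.98 -0.12  2.48  1.11  1.41 -1.84] {'minz': 0.063, 'out': 0.068, 'outlip': 0.068, 'can': 0.147, 'jar': 0.026} 0.117
end [ 0.57 -0.04  0.23] err 0.0000 [-0.8  -0.12  2.2   1.16  1.39 -1.53] {'minz': 0.181, 'out': 0.068, 'outlip': 0.068, 'can': 0.153, 'jar': 0.093} 0.183
50 2 0.04
high [ 0.44 -0.02  0.33] err 0.0000 [-1.05 -0.57  2.35  1.09  1.83 -1.35] {'minz': 0.284, 'out': 0.235, 'outlip': 0.235, 'can': 0.162, 'jar': 0.184} 0.15
pre [ 0.44 -0.02  0.13] err 0.0000 [-1.05 -0.21  2.52  1.03  1.56 -1.82] {'minz': 0.084, 'out': 0.107, 'outlip': 0.107, 'can': 0.147, 'jar': 0.044} 0.094
in [ 0.47 -0.02  0.11] err 0.0000 [-0.96 -0.03  2.43  1.1   1.46 -1.87] {'minz': 0.057, 'out': 0.06, 'outlip': 0.06, 'can': 0.145, 'jar': 0.016} 0.108
end [ 
[... 673 characters left out ...]
1.54] {'minz': 0.176, 'out': 0.06, 'outlip': 0.06, 'can': 0.133, 'jar': 0.097} 0.165
55 2 0.06
high [0.44 0.   0.33] err 0.0000 [-1.   -0.52  2.34  1.12  1.85 -1.36] {'minz': 0.278, 'out': 0.227, 'outlip': 0.227, 'can': 0.149, 'jar': 0.178} 0.15
pre [0.44 0.   0.13] err 0.0000 [-1.   -0.14  2.49  1.04  1.59 -1.84] {'minz': 0.078, 'out': 0.098, 'outlip': 0.098, 'can': 0.134, 'jar': 0.041} 0.075
in [0.48 0.   0.11] err 0.0000 [-0.92  0.03  2.4   1.1   1.5  -1.88] {'minz': 0.052, 'out': 0.051, 'outlip': 0.051, 'can': 0.132, 'jar': 0.015} 0.092
end [ 0.58 -0.01  0.23] err 0.0000 [-0.76 -0.    2.15  1.19  1.51 -1.57] {'minz': 0.171, 'out': 0.051, 'outlip': 0.051, 'can': 0.141, 'jar': 0.093} 0.166
```

```bash
python3 - <<'E'
from h import *
np.set_printoptions(precision=2,suppress=True)
s=sense(); R0=np.array(s['orientation']); p0=np.array(s['tool_pos'])
R1=Rtool(np.radians(48),np.radians(3)); H=pt(.035,.05,.07)+[0,0,.2]
rv=RT.from_matrix(R0.T@R1).as_rotvec(); print('rotvec units',np.degrees(rv)/8,np.linalg.norm(np.degrees(rv)),'H',H,'dp tool0',R0.T@(H-p0)*1000)
q=np.array(s['q'])
for f in np.linspace(0,1,9):
    R=R0@RT.from_rotvec(rv*f).as_matrix(); P=p0+(H-p0)*f
    q,e=ik(P,R,q); c=clear(P,R); print(round(f,2),'%.4f'%e,q,c['body']['minz'],c['body']['out'],c['fing']['minz'],c['fing']['out'],c['body']['can'],c['body']['jar'])
for P in (H,H-[0,0,.1],H-[0,0,.2],pt(.045,.05,.028)):
    q,e=ik(P,R1,q); print(P,'%.4f'%e,q)
E
```

```text
rotvec units [  4.88   4.32 -10.07] 95.93567284105309 H [ 0.44 -0.01  0.33] dp tool0 [-58.38 -62.1  -23.82]
0.0 0.0000 [-0.7  -1.02  2.41  0.63  0.97  0.8 ] 0.385 0.273 0.355 0.18 0.215 0.285
0.12 0.0435 [-0.81 -1.02  2.44  0.82  1.06  0.45] 0.364 0.265 0.349 0.181 0.194 0.264
0.25 0.0547 [-0.92 -1.02  2.48  1.    1.2   0.12] 0.345 0.258 0.343 0.182 0.175 0.245
0.38 0.0373 [-1.01 -1.02  2.52  1.11  1.35 -0.17] 0.327 0.252 0.338 0.183 0.157 0.227
0.5 0.0071 [-1.08 -1.02  2.54  1.17  1.48 -0.41] 0.311 0.246 0.332 0.184 0.141 0.211
0.62 0.0000 [-1.1  -0.94  2.53  1.21  1.58 -0.66] 0.298 0.242 0.327 0.186 0.139 0.198
0.75 0.0000 [-1.1  -0.83  2.5   1.2   1.67 -0.9 ] 0.287 0.239 0.322 0.188 0.143 0.187
0.88 0.0000 [-1.08 -0.73  2.45  1.16  1.74 -1.12] 0.28 0.238 0.317 0.19 0.144 0.18
1.0 0.0000 [-1.04 -0.63  2.39  1.11  1.79 -1.33] 0.277 0.232 0.313 0.192 0.15 0.177
[ 0.44 -0.01  0.33] 0.0000 [-1.04 -0.63  2.39  1.11  1.79 -1.33]
[ 0.44 -0.01  0.23] 0.0000 [-1.04 -0.51  2.51  1.07  1.67 -1.55]
[ 0.44 -0.01  0.13] 0.0170 [-1.03 -0.22  2.54  1.06  1.52 -1.82]
[ 0.48 -0.01  0.11] 0.0000 [-0.95 -0.09  2.48  1.13  1.43 -1.86]
```

```bash
python3 - <<'E'
from h import *
np.set_printoptions(precision=2,suppress=True)
s=sense(); R0=np.array(s['orientation']); p0=np.array(s['tool_pos'])
R1=Rtool(np.radians(50),np.radians(3)); H=pt(.04,.05,.065)+[0,0,.2]; T=np.array([.52,-.05,.36])
rv=RT.from_matrix(R0.T@R1).as_rotvec(); print('rotvec units/13',np.degrees(rv)/8/13,'R1',R1,'T-p0 tool0',R0.T@(T-p0)*1000)
q=np.array(s['q'])
for f in np.linspace(0,1,9):
    R=R0@RT.from_rotvec(rv*f).as_matrix(); P=T
    q,e=ik(P,R,q); c=clear(P,R); print(round(f,2),'%.4f'%e,q,c['body']['minz'],c['body']['out'],c['fing']['minz'],c['fing']['out'],c['body']['can'],c['body']['jar'])
for P in ((T+H)/2,H,H-[0,0,.1],H-[0,0,.2],pt(.045,.05,.028)):
    q,e=ik(P,R1,q); c=clear(P,R1); print(P,'%.4f'%e,q,c)
E
```

```text
rotvec units/13 [ 0.39  0.35 -0.77] R1 [[-0.53  0.61  0.59]
 [ 0.69 -0.09  0.72]
 [ 0.49  0.79 -0.37]] T-p0 tool0 [ 16.84 -25.58  28.5 ]
0.0 0.0000 [-0.54 -0.89  2.36  0.53  0.81  0.92] 0.383 0.246 0.353 0.154 0.213 0.283
0.12 0.0000 [-0.66 -0.93  2.41  0.79  0.89  0.51] 0.367 0.236 0.352 0.152 0.197 0.267
0.25 0.0000 [-0.77 -0.92  2.44  0.99  1.02  0.14] 0.351 0.226 0.35 0.151 0.181 0.251
0.38 0.0000 [-0.86 -0.86  2.44  1.13  1.16 -0.18] 0.337 0.217 0.349 0.15 0.167 0.237
0.5 0.0000 [-0.92 -0.77  2.42  1.21  1.29 -0.46] 0.326 0.209 0.348 0.149 0.156 0.226
0.62 0.0000 [-0.95 -0.65  2.37  1.24  1.41 -0.71] 0.316 0.201 0.347 0.148 0.147 0.216
0.75 0.0000 [-0.95 -0.53  2.3   1.23  1.52 -0.94] 0.31 0.196 0.346 0.148 0.159 0.21
0.88 0.0000 [-0.94 -0.42  2.22  1.19  1.61 -1.14] 0.307 0.192 0.346 0.148 0.165 0.207
1.0 0.0000 [-0.92 -0.32  2.13  1.14  1.69 -1.33] 0.308 0.185 0.346 0.148 0.174 0.208
[ 0.48 -0.03  0.34] 0.0000 [-0.96 -0.44  2.25  1.13  1.73 -1.34] {'body': {'minz': 0.292, 'out': 0.205, 'outlip': 0.205, 'can': 0.159, 'jar': 0.192}, 'fing': {'minz': 0.33, 'out': 0.167, 'outlip':
[... 264 characters left out ...]
14}}
[ 0.44 -0.01  0.23] 0.0000 [-1.02 -0.44  2.48  1.08  1.67 -1.57] {'body': {'minz': 0.176, 'out': 0.16, 'outlip': 0.16, 'can': 0.136, 'jar': 0.085}, 'fing': {'minz': 0.214, 'out': 0.123, 'outlip': 0.123, 'can': 0.086, 'jar': 0.14}}
[ 0.44 -0.01  0.13] 0.0000 [-1.02 -0.19  2.53  1.07  1.53 -1.83] {'body': {'minz': 0.076, 'out': 0.096, 'outlip': 0.096, 'can': 0.136, 'jar': 0.041}, 'fing': {'minz': 0.114, 'out': 0.058, 'outlip': 0.058, 'can': 0.086, 'jar': 0.11}}
[ 0.48 -0.01  0.11] 0.0000 [-0.95 -0.05  2.46  1.13  1.45 -1.88] {'body': {'minz': 0.056, 'out': 0.059, 'outlip': 0.059, 'can': 0.135, 'jar': 0.023}, 'fing': {'minz': 0.094, 'out': 0.021, 'outlip': 0.021, 'can': 0.1, 'jar': 0.115}}
```

Feasible throughout. I'll shift forward and then rotate over 13 rows.

```bash
python3 -m inch '{"dp":[[17,-26,28],[0,0,0],[0,0,0],[0,0,0],[0,0,0],[0,0,0],[0,0,0],[0,0,0]],"delta_rot":[[0,0,0],[0.39,0.35,-0.77],[0.39,0.35,-0.77],[0.39,0.35,-0.77],[0.39,0.35,-0.77],[0.39,0.35,-0.77],[0.39,0.35,-0.77],[0.39,0.35,-0.77]],"grip":[1,1,1,1,1,1,1,1]}'
python3 -m inch '{"dp":[[0,0,0],[0,0,0],[0,0,0],[0,0,0],[0,0,0],[0,0,0],[0,0,0],[0,0,0]],"delta_rot":[[0.39,0.35,-0.77],[0.39,0.35,-0.77],[0.39,0.35,-0.77],[0.39,0.35,-0.77],[0.39,0.35,-0.77],[0.39,0.35,-0.77],[0,0,0],[0,0,0]],"grip":[1,1,1,1,1,1,1,1]}'
python3 - <<'E'
from h import *
import cv2
np.set_printoptions(precision=3,suppress=True)
s=st(); R0=np.array(s['orientation']); p0=np.array(s['tool_pos'])
q=np.array(s['q']);print(q, fk(q,M)[0]-p0)
R1=Rtool(np.radians(50),np.radians(3)); print('rot left',np.degrees(RT.from_matrix(R0.T@R1).as_rotvec())/8,)
H=pt(.04,.05,.065)+[0,0,.2]; print('need H',need(H))
for n in ['wrist','side','top']: cv2.imwrite(f'pics/{n}7.png',get_image(n)[:,:,::-1])
E
```

```text
time_s: 12.48
tool_pos: [0.5197, -0.0503, 0.3608]
orientation: [[0.066, 0.518, 0.853], [0.589, -0.71, 0.386], [0.806, 0.477, -0.352]]
contact_force: [0.1, 0.2, -0.1]
width: 0.0004
time_s: 13.48
tool_pos: [0.5197, -0.05, 0.3599]
orientation: [[-0.534, 0.607, 0.589], [0.689, -0.092, 0.719], [0.49, 0.789, -0.37]]
contact_force: [-0.5, 0.6, 0.1]
width: 0.0005
t 13.47 p [ 0.52 -0.05  0.36] x [-0.534  0.689  0.49 ] y [ 0.607 -0.092  0.789] z [ 0.589  0.719 -0.37 ] F [-0.47  0.6   0.07] w 0.0005
[-0.922 -0.278  2.102  1.143  1.688 -1.339] [ 0.008 -0.011  0.   ]
rot left [ 0.018 -0.016  0.027]
need H [ 53.473 -74.973  -1.292]
```

View pics/wrist7.png

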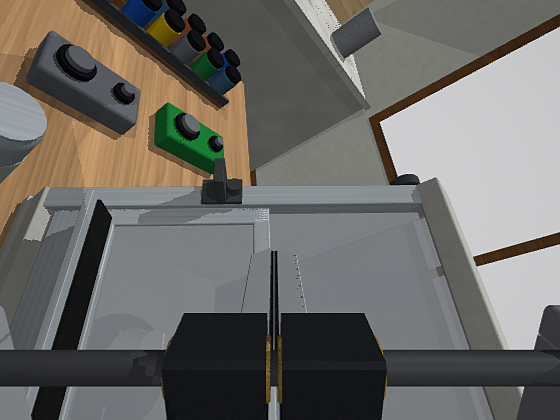

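View pics/side7.png

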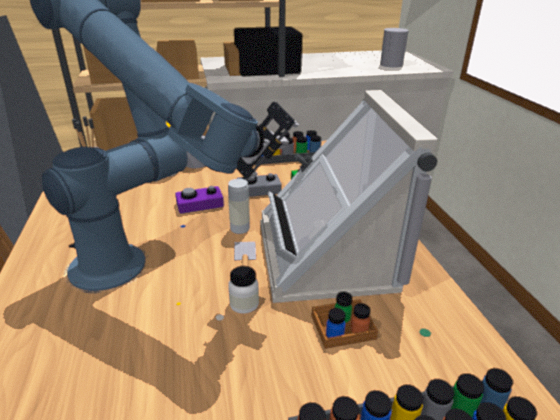

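The wrist view now has up-slope running to the right: the lip (black cover) runs from (105,205) down-left, and the marker blade stands at about (220,160–200). I'll zoom to measure both, and refit the arm model as it's 13 mm off here.

```bash
python3 - <<'E'
from h import *
import cv2
np.set_printoptions(precision=4,suppress=True)
s=sense()
S=[(np.array([-1.28609,0.24578,1.55899,0,1.33873,-0.17409]),np.array([.28769,-.58215,.18438])),(np.array([-0.704,-1.015,2.411,0.63,0.97,0.801]),np.array([.4849,-.0726,.361])),(np.array(s['q']),np.array(s['tool_pos']))]
r=least_squares(lambda m: np.concatenate([fk(q,m)[0]-p for q,p in S]),M); print(r.x,r.fun)
im=cv2.imread('pics/wrist7.png')
def save(n,im,y0,y1,x0,x1,f):
    a=cv2.resize(im[y0:y1,x0:x1],None,fx=f,fy=f,interpolation=cv2.INTER_CUBIC)
    for x in range((x0+9)//10*10,x1,10):
        cv2.line(a,((x-x0)*f,0),((x-x0)*f,5 if x%50 else 15),(0,0,255),1)
        cv2.putText(a,str(x),((x-x0)*f,14),0,.3,(0,0,255))
    for y in range((y0+9)//10*10,y1,10):
        cv2.line(a,(0,(y-y0)*f),(6,(y-y0)*f),(0,0,255),1); cv2.putText(a,str(y),(7,(y-y0)*f+4),0,.3,(0,0,255))
    cv2.imwrite(n,a)
save('pics/z7a.png',im,150,260,180,270,5)
save('pics/z7b.png',im,180,340,30,140,4)
E
```

```text
[0.2728 0.4198 0.5681 0.1126 0.3    0.0657 0.0005] [ 0.      0.     -0.     -0.     -0.0001  0.      0.      0.      0.    ]
```

View pics/z7a.png

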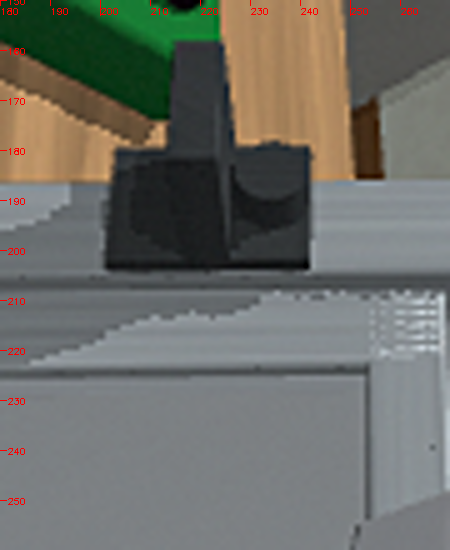

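View pics/z7b.png

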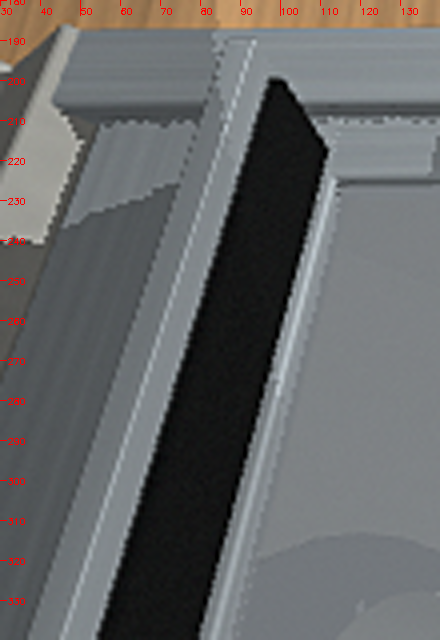

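```bash
sed -i 's/^M=np.array.*/M=np.array([0.2728,0.4198,0.5681,0.1126,0.3,0.0657,0.0005])/' h.py; python3 - <<'E'
from h import *
np.set_printoptions(precision=4,suppress=True)
def L(n,u,v,o=.045):
    P=onplane(*ray('wrist',u,v),F0+o*OUT,OUT); d=P-F0; print(n,P,'s %.4f y %.4f'%(d@UP,d@YV))
L('marker lowfront +y',213.5,158); L('marker upfront +y',223,158); L('mk low 178',213,178); L('mk up',225,195)
L('lip low +y',83,190);L('lip up +y',94,190); L('lip low mid',70,240); L('lip up',80,240); L('lip low far',45,310); L('lip up far',55,310)
L('lip root top at slope',113,217,0)
L('rail foot +y corner',46,187,0); L('rail edge',200,186,0)
R1=Rtool(np.radians(50),np.radians(3)); q=np.array(sense()['q']); H=pt(.04,.05,.065)+[0,0,.2]
for P in (H,H-[0,0,.1],H-[0,0,.2],pt(.045,.05,.028),pt(.12,.05,.028),pt(.2,.05,.028)):
    q,e=ik(P,R1,q); print(P,'%.4f'%e,q)
E
```

```text
marker lowfront +y [0.5806 0.1246 0.2441] s 0.2091 y 0.1929
marker upfront +y [0.5877 0.124  0.2526] s 0.2202 y 0.1929
mk low 178 [0.5788 0.0944 0.245 ] s 0.2103 y 0.1627
mk up [0.5859 0.0698 0.2559] s 0.2246 y 0.1387
lip low +y [0.4893 0.0864 0.1396] s 0.0726 y 0.1471
lip up +y [0.4967 0.0857 0.1484] s 0.0842 y 0.1470
lip low mid [0.4864 0.0249 0.1424] s 0.0764 y 0.0856
lip up [0.4925 0.0242 0.1497] s 0.0859 y 0.0854
lip low far [ 0.4796 -0.0439  0.1412] s 0.0748 y 0.0164
lip up far [ 0.485  -0.0446  0.1477] s 0.0833 y 0.0162
lip root top at slope [0.5342 0.0771 0.1238] s 0.0899 y 0.1417
rail foot +y corner [0.48   0.1276 0.0543] s -0.0009 y 0.1873
rail edge [0.6008 0.1171 0.1988] s 0.1877 y 0.1871
[ 0.4449 -0.0072  0.3274] 0.0000 [-1.0212 -0.5151  2.326   1.1108  1.7794 -1.3656]
[ 0.4449 -0.0072  0.2274] 0.0000 [-1.0212 -0.3338  2.405   1.076   1.6593 -1.5993]
[ 0.4449 -0.0072  0.1274] 0.0000 [-1.0212 -0.0472  2.4169  1.0715  1.5161 -1.8615]
[ 0.4763 -0.0099  0.1075] 0.0000 [-0.9493  0.0814  2.3449  1.127   1.447  -1.8899]
[ 0.5244 -0.014   0.1649] 0.0000 [-0.8565  0.0189  2.2508  1.1714  1.4506 -1.7188]
[ 0.5756 -0.0184  0.2262] 0.0000 [-0.7756 -0.0016  2.1261  1.1992  1.4444 -1.5584]
```

Consistent results: rail foot at s = −0.001, lip middle at s ≈ 0.078, marker at s ≈ 0.215, so about 136 mm to push. Moving to the high point, then down to the pre-pose, stopping at the halfway point to check.

```bash
python3 -m inch '{"dp":[[26,-37,0],[27,-38,-1],[-24.5,-39.5,18.5],[-24.5,-39.5,18.5],[0,0,0],[0,0,0]],"delta_rot":[[0,0,0],[0,0,0],[0,0,0],[0,0,0],[0,0,0],[0,0,0]],"grip":[1,1,1,1,1,1]}'
python3 - <<'E'
from h import *
import cv2
np.set_printoptions(precision=3,suppress=True)
s=st(); print(need(pt(.04,.05,.065)),np.array(s['q'])); print(clear(s['tool_pos'],np.array(s['orientation'])))
for n in ['wrist','side']: cv2.imwrite(f'pics/{n}8.png',get_image(n)[:,:,::-1])
E
```

```text
time_s: 14.38
tool_pos: [0.4459, -0.0083, 0.2284]
orientation: [[-0.535, 0.605, 0.59], [0.69, -0.09, 0.718], [0.488, 0.791, -0.369]]
contact_force: [-0.4, -0.6, 1.0]
width: 0.0003
t 14.38 p [ 0.446 -0.008  0.228] x [-0.535  0.69   0.488] y [ 0.605 -0.09   0.791] z [ 0.59   0.718 -0.369] F [-0.43 -0.63  1.01] w 0.0003
[-47.981 -80.647  37.399] [-1.021 -0.329  2.401  1.079  1.661 -1.607]
{'body': {'minz': 0.176, 'out': 0.159, 'outlip': 0.159, 'can': 0.137, 'jar': 0.086}, 'fing': {'minz': 0.215, 'out': 0.122, 'outlip': 0.122, 'can': 0.087, 'jar': 0.139}}
```

View pics/side8.png

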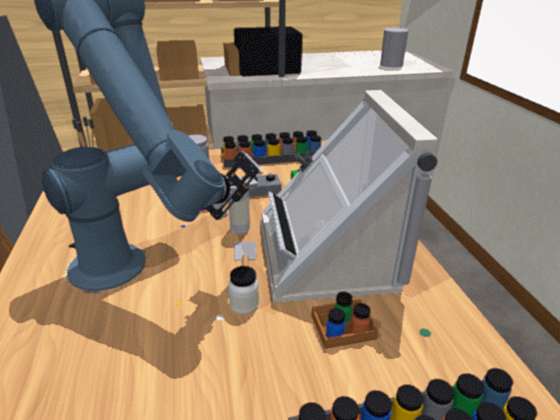

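View pics/wrist8.png

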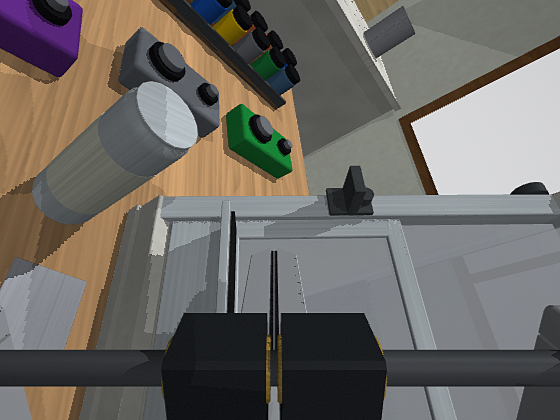

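The can, jar and scraper are clear of the arm. Continuing down to the pre-pose.

```bash
python3 -m inch '{"dp":[[-16,-27,12.5],[-16,-27,12.5],[-16,-27,12.5],[0,0,0],[0,0,0]],"delta_rot":[[0,0,0],[0,0,0],[0,0,0],[0,0,0],[0,0,0]],"grip":[1,1,1,1,1]}'
python3 - <<'E'
from h import *
import cv2
np.set_printoptions(precision=3,suppress=True)
s=st(); print(need(pt(.045,.05,.028)),np.array(s['q'])); print(clear(s['tool_pos'],np.array(s['orientation'])))
for n in ['wrist','side','top']: cv2.imwrite(f'pics/{n}9.png',get_image(n)[:,:,::-1])
im=cv2.imread('pics/side9.png'); cv2.imwrite('pics/s9c.png',cv2.resize(im[140:320,150:350],None,fx=3.2,fy=3.2))
E
```

```text
time_s: 15.1
tool_pos: [0.4449, -0.0075, 0.1271]
orientation: [[-0.535, 0.605, 0.59], [0.69, -0.089, 0.718], [0.487, 0.792, -0.37]]
contact_force: [-0.0, 0.3, 0.2]
width: 0.0004
t 15.10 p [ 0.445 -0.007  0.127] x [-0.535  0.69   0.487] y [ 0.605 -0.089  0.792] z [ 0.59   0.718 -0.37 ] F [-0.04  0.31  0.21] w 0.0004
[-28.021   3.702  24.055] [-1.023 -0.043  2.416  1.073  1.518 -1.873]
{'body': {'minz': 0.075, 'out': 0.094, 'outlip': 0.094, 'can': 0.137, 'jar': 0.041}, 'fing': {'minz': 0.113, 'out': 0.058, 'outlip': 0.058, 'can': 0.086, 'jar': 0.11}}
```

View pics/s9c.png

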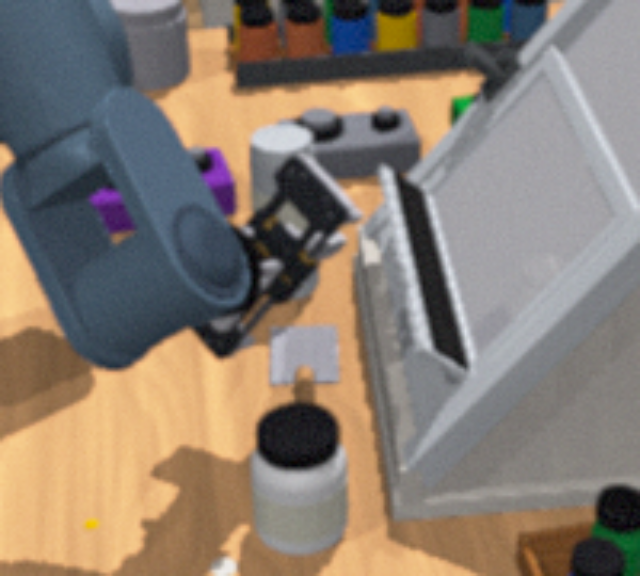

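View pics/wrist9.png

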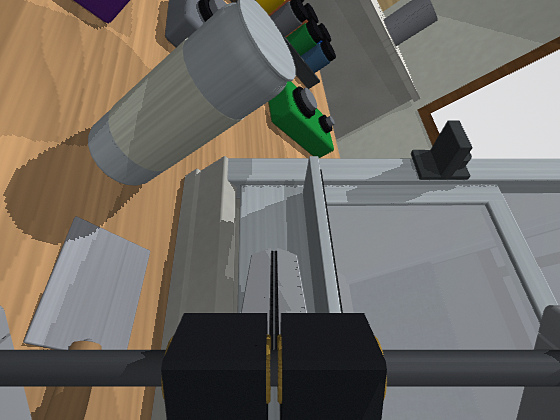

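The fingers hang just below the lip (the lip runs at x≈315, the finger tips are at 245–300), and the jar and scraper are clear. Inserting now.

```bash
python3 -m inch '{"dp":[[-9,1,8],[-10,1,8],[-9,1.5,8],[0,0,0],[0,0,0]],"delta_rot":[[0,0,0],[0,0,0],[0,0,0],[0,0,0],[0,0,0]],"grip":[1,1,1,1,1]}'
python3 - <<'E'
from h import *
import cv2
np.set_printoptions(precision=3,suppress=True)
s=st(); d=np.array(s['tool_pos'])-F0; print('s,y,o',d@UP,d@YV,d@OUT); print(clear(s['tool_pos'],np.array(s['orientation'])))
R=np.array(s['orientation']); print('UP in tool',R.T@UP)
for n in ['wrist','side']: cv2.imwrite(f'pics/{n}10.png',get_image(n)[:,:,::-1])
im=cv2.imread('pics/side10.png'); cv2.imwrite('pics/s10c.png',cv2.resize(im[140:320,150:350],None,fx=3.2,fy=3.2))
E
```

```text
time_s: 15.88
tool_pos: [0.4753, -0.0089, 0.1062]
orientation: [[-0.535, 0.606, 0.589], [0.689, -0.09, 0.719], [0.488, 0.791, -0.369]]
contact_force: [0.1, -0.5, 0.0]
width: 0.0005
t 15.88 p [ 0.475 -0.009  0.106] x [-0.535  0.689  0.488] y [ 0.606 -0.09   0.791] z [ 0.589  0.719 -0.369] F [ 0.1  -0.49  0.01] w 0.0005
s,y,o 0.04335240498007558 0.05088324709671807 0.028069388120959438
{'body': {'minz': 0.054, 'out': 0.058, 'outlip': 0.058, 'can': 0.134, 'jar': 0.02}, 'fing': {'minz': 0.092, 'out': 0.021, 'outlip': 0.021, 'can': 0.098, 'jar': 0.115}}
UP in tool [-0.006  0.999  0.055]
```

View pics/s10c.png

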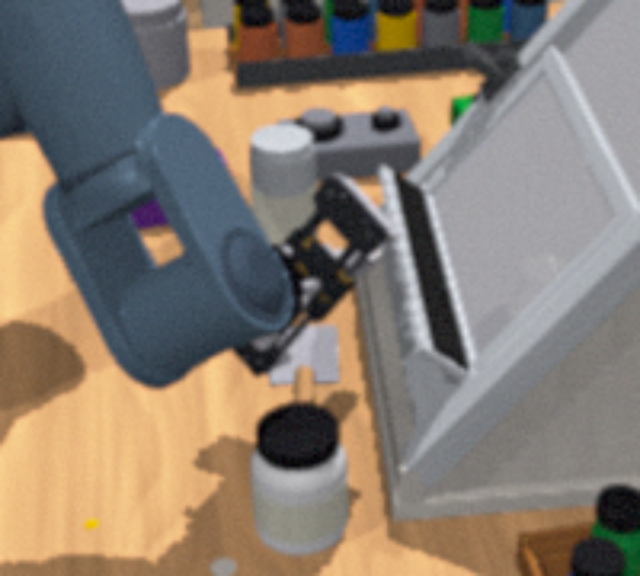

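View pics/wrist10.png

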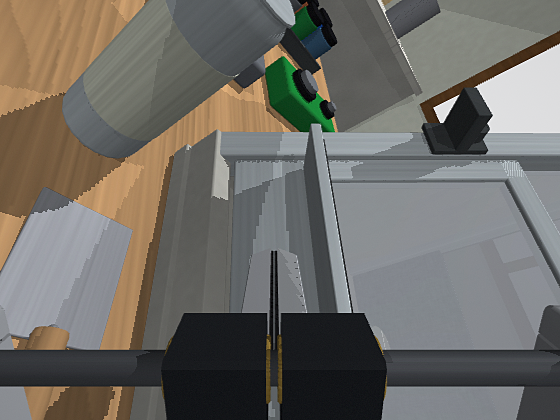

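The fingers are beneath the lip with no contact. Pushing up gently to first contact.

```bash
python3 -m inch '{"dp":[[0,5,0.3],[0,5,0.3],[0,3,0.15],[0,0,0],[0,0,0]],"delta_rot":[[0,0,0],[0,0,0],[0,0,0],[0,0,0],[0,0,0]],"grip":[1,1,1,1,1]}'|egrep 'pos|force'
python3 -m inch '{"dp":[[0,3,0.15],[0,0,0],[0,0,0]],"delta_rot":[[0,0,0],[0,0,0],[0,0,0]],"grip":[1,1,1]}'|egrep 'pos|force'
python3 -m inch '{"dp":[[0,3,0.15],[0,0,0],[0,0,0]],"delta_rot":[[0,0,0],[0,0,0],[0,0,0]],"grip":[1,1,1]}'|egrep 'pos|force'
python3 -c "
from h import *
s=st(); d=np.array(s['tool_pos'])-F0; print('s,y,o',d@UP,d@YV,d@OUT,'F up',s['contact_force']@UP)"
```

```text
tool_pos: [0.4835, -0.0094, 0.1156]
contact_force: [-0.5, -0.5, 0.0]
tool_pos: [0.4855, -0.0096, 0.118]
contact_force: [-0.3, -0.4, -1.0]
tool_pos: [0.4874, -0.0098, 0.1203]
contact_force: [-0.0, 0.1, 0.5]
t 17.35 p [ 0.4874 -0.0098  0.1203] x [-0.535  0.689  0.489] y [ 0.606 -0.091  0.79 ] z [ 0.589  0.719 -0.369] F [-0.02  0.1   0.55] w 0.0
s,y,o 0.061944491307309904 0.05110680670668677 0.027786715988235233 F up 0.4039004317635021
```

```bash
python3 -m inch '{"dp":[[0,3,0.15],[0,0,0],[0,0,0]],"delta_rot":[[0,0,0],[0,0,0],[0,0,0]],"grip":[1,1,1]}'|egrep 'pos|force'
python3 -m inch '{"dp":[[0,3,0.15],[0,0,0],[0,0,0]],"delta_rot":[[0,0,0],[0,0,0],[0,0,0]],"grip":[1,1,1]}'|egrep 'pos|force'
python3 - <<'E'
from h import *
import cv2
s=st(); d=np.array(s['tool_pos'])-F0; print('s,y,o',d@UP,d@YV,d@OUT,'F up',s['contact_force']@UP)
im=get_image('wrist')[:,:,::-1]; cv2.imwrite('pics/w11.png',cv2.resize(im[100:340,150:400],None,fx=2.4,fy=2.4))
E
```

```text
tool_pos: [0.489, -0.0097, 0.1222]
contact_force: [-2.4, 0.3, -2.7]
tool_pos: [0.4913, -0.01, 0.125]
contact_force: [-1.2, 1.4, -2.6]
t 18.10 p [ 0.4913 -0.01    0.125 ] x [-0.535  0.689  0.489] y [ 0.606 -0.091  0.79 ] z [ 0.589  0.719 -0.369] F [-1.2   1.37 -2.62] w 0.0003
s,y,o 0.06804005561331342 0.05117643298760306 0.027852729468926505 F up -2.8486428142474254
```

View pics/w11.png

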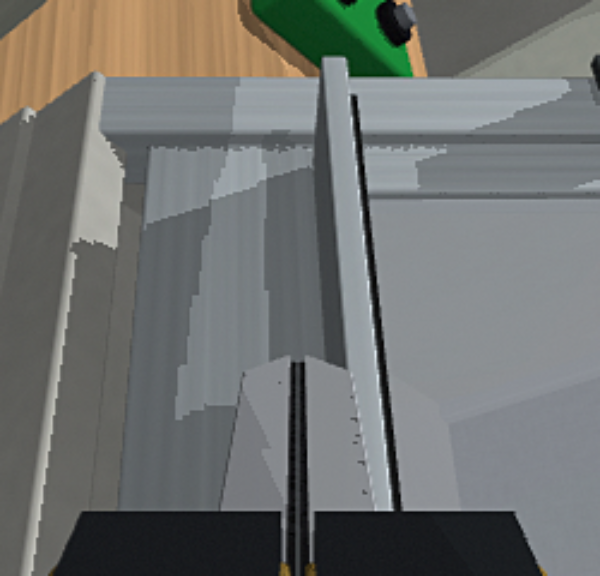

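Contact is made: about 3 N down the slope on the fingers, with TCP s ≈ 0.065–0.068 and the lip still about 13 cm below the marker. Pushing up steadily.

```bash
python3 -m inch '{"dp":[[0,6,0.3],[0,9,0.5],[0,9,0.5],[0,9,0.5],[0,9,0.5],[0,9,0.5],[0,9,0.5],[0,6,0.3]],"delta_rot":[[0,0,0],[0,0,0],[0,0,0],[0,0,0],[0,0,0],[0,0,0],[0,0,0],[0,0,0]],"grip":[1,1,1,1,1,1,1,1]}'
python3 - <<'E'
from h import *
import cv2
s=st(); d=np.array(s['tool_pos'])-F0; print('s,y,o',d@UP,d@YV,d@OUT,'F up',s['contact_force']@UP); print(np.round(s['q'],3),np.round(clear(s['tool_pos'],np.array(s['orientation']))['body']['jar'],3))
im=get_image('wrist')[:,:,::-1]; cv2.imwrite('pics/w12.png',im); cv2.imwrite('pics/s12.png',get_image('side')[:,:,::-1])
E
```

```text
time_s: 19.15
tool_pos: [0.5338, -0.0136, 0.1762]
orientation: [[-0.535, 0.606, 0.589], [0.689, -0.091, 0.719], [0.489, 0.79, -0.369]]
contact_force: [0.0, -0.0, -4.7]
width: 0.0004
t 19.15 p [ 0.5338 -0.0136  0.1762] x [-0.535  0.689  0.489] y [ 0.606 -0.091  0.79 ] z [ 0.589  0.719 -0.369] F [ 0.03 -0.04 -4.67] w 0.0004
s,y,o 0.13472174755890273 0.051199981593097514 0.028108732097083918 F up -3.5607847997925766
[-0.839  0.013  2.23   1.181  1.451 -1.695] 0.053
```

View pics/w12.png

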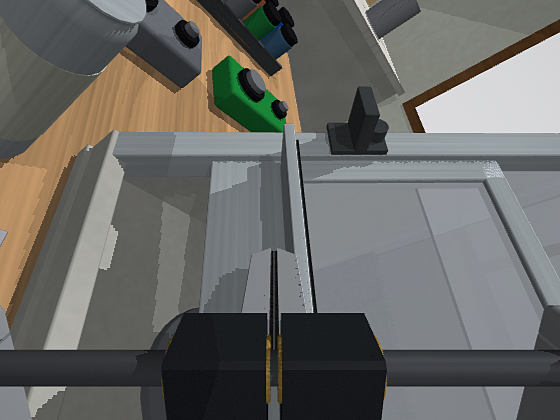

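View pics/s12.png

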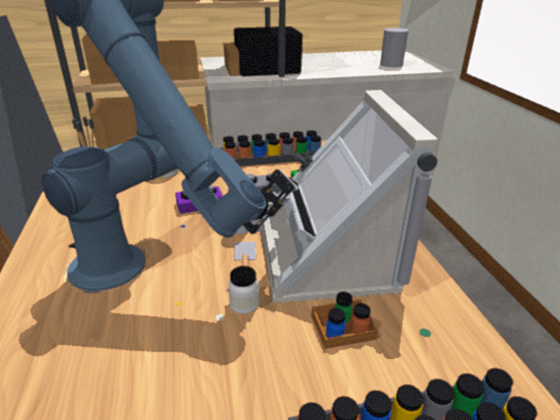

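The sash is following the fingers and the lip is approaching the marker. Measuring the remaining gap in this view.

```bash
cat >> h.py <<'E'
def Ls(n,u,v,o=.045,cam='wrist'):
    P=onplane(*ray(cam,u,v),F0+o*OUT,OUT); d=P-F0; print(n,'s %.4f y %.4f'%(d@UP,d@YV)); return d@UP
def zoom(n,im,y0,y1,x0,x1,f):
    import cv2
    a=cv2.resize(im[y0:y1,x0:x1],None,fx=f,fy=f,interpolation=cv2.INTER_CUBIC)
    for x in range((x0+9)//10*10,x1,10):
        cv2.line(a,((x-x0)*f,0),((x-x0)*f,5),(0,0,255),1); cv2.putText(a,str(x),((x-x0)*f,14),0,.3,(0,0,255))
    for y in range((y0+9)//10*10,y1,10):
        cv2.line(a,(0,(y-y0)*f),(6,(y-y0)*f),(0,0,255),1); cv2.putText(a,str(y),(7,(y-y0)*f+4),0,.3,(0,0,255))
    cv2.imwrite(n,a)
E
python3 - <<'E'
from h import *
import cv2
zoom('pics/z12.png',cv2.imread('pics/w12.png'),75,185,270,400,6)
E
```

```text
(no output)
```

View pics/z12.png

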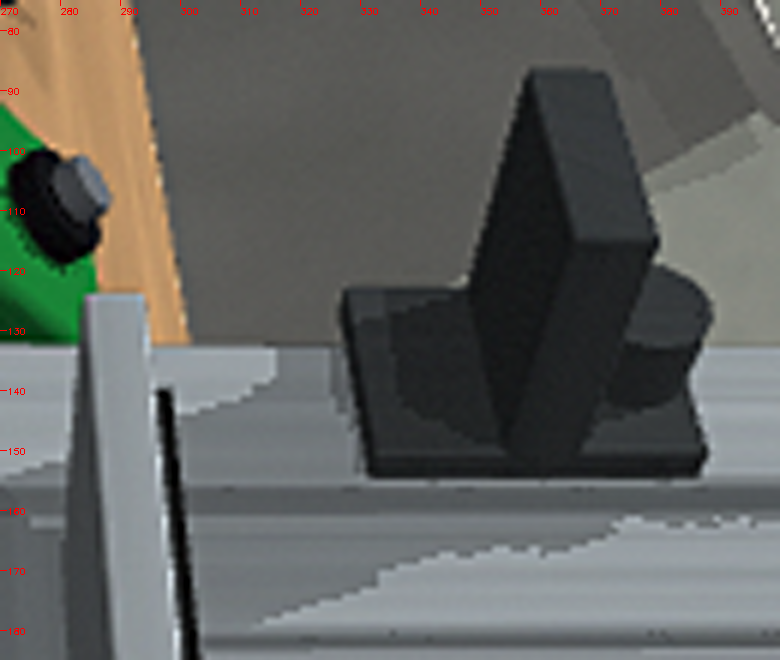

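```bash
python3 - <<'E'
from h import *
a=[Ls('mk',u,v) for u,v in ((358,87),(370,87),(366,115),(379,115))]
b=[Ls('lip',u,v) for u,v in ((283.5,124),(293.5,124))]
print(np.mean(a),np.mean(b),np.mean(a)-np.mean(b))
s=st(); d=np.array(s['tool_pos'])-F0; print('tcp s',d@UP)
E
```

```text
mk s 0.2099 y 0.1911
mk s 0.2200 y 0.1912
mk s 0.2100 y 0.1568
mk s 0.2202 y 0.1569
lip s 0.1459 y 0.1463
lip s 0.1534 y 0.1463
0.2150084106300362 0.14964723747019648 0.06536117315983972
t 19.25 p [ 0.5341 -0.0138  0.177 ] x [-0.536  0.689  0.488] y [ 0.605 -0.091  0.791] z [ 0.59   0.719 -0.368] F [ 0.21  0.9  -1.04] w 0.0004
tcp s 0.13546903473686486
```

The gap is about 65 mm (marker s = 0.215, and the blade measures 34 × 10 mm against 36 × 12 given). Pushing 50 mm, then re-measuring.

```bash
python3 -m inch '{"dp":[[0,6,0.3],[0,8,0.4],[0,8,0.4],[0,8,0.4],[0,8,0.4],[0,7,0.4],[0,5,0.3],[0,0,0]],"delta_rot":[[0,0,0],[0,0,0],[0,0,0],[0,0,0],[0,0,0],[0,0,0],[0,0,0],[0,0,0]],"grip":[1,1,1,1,1,1,1,1]}'
python3 -m inch '{"dp":[[0,0,0]],"delta_rot":[[0,0,0]],"grip":[1]}' | egrep time
python3 - <<'E'
from h import *
import cv2
s=st(); d=np.array(s['tool_pos'])-F0; print('s,y,o',d@UP,d@YV,d@OUT,'F up',s['contact_force']@UP)
im=get_image('wrist')[:,:,::-1].copy(); cv2.imwrite('pics/w13.png',im); zoom('pics/z13.png',im,75,195,260,390,6)
E
```

```text
time_s: 20.25
tool_pos: [0.5658, -0.0163, 0.2152]
orientation: [[-0.535, 0.605, 0.59], [0.689, -0.091, 0.719], [0.488, 0.791, -0.368]]
contact_force: [-0.3, -0.6, -1.3]
width: 0.0005
time_s: 20.38
t 20.38 p [ 0.5656 -0.0162  0.2152] x [-0.535  0.689  0.489] y [ 0.605 -0.092  0.791] z [ 0.59   0.719 -0.368] F [0.07 0.5  0.2 ] w 0.0006
s,y,o 0.1850810497456601 0.05132242916906458 0.02867338792361238 F up 0.1739720895180774
```

View pics/z13.png

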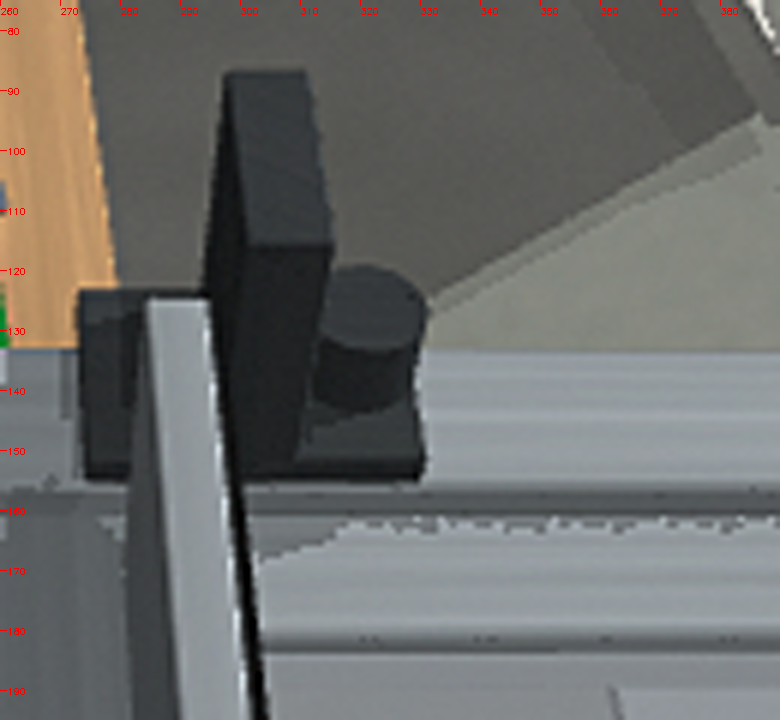

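```bash
python3 - <<'E'
from h import *
a=[Ls('mk',u,v) for u,v in ((297,87),(309.5,87),(300.5,116),(313.5,116))]
b=[Ls('lip',u,v) for u,v in ((284,125),(294.5,125))]
print(np.mean(a),np.mean(b),np.mean(a)-np.mean(b))
E
```

```text
mk s 0.2090 y 0.1908
mk s 0.2193 y 0.1910
mk s 0.2090 y 0.1557
mk s 0.2189 y 0.1558
lip s 0.1958 y 0.1457
lip s 0.2036 y 0.1458
0.21404646282671658 0.1997439805522701 0.01430248227444647
```

About 14 mm to go. Pushing 11 mm slowly, then checking.

```bash
python3 -m inch '{"dp":[[0,3,0.15],[0,3,0.15],[0,3,0.15],[0,2,0.1],[0,0,0],[0,0,0]],"delta_rot":[[0,0,0],[0,0,0],[0,0,0],[0,0,0],[0,0,0],[0,0,0]],"grip":[1,1,1,1,1,1]}'
python3 - <<'E'
from h import *
import cv2
s=st(); d=np.array(s['tool_pos'])-F0; print('s,y,o',d@UP,d@YV,d@OUT,'F up',s['contact_force']@UP)
im=get_image('wrist')[:,:,::-1].copy(); cv2.imwrite('pics/w14.png',im); zoom('pics/z14.png',im,75,175,250,350,6)
E
```

```text
time_s: 21.18
tool_pos: [0.5723, -0.0168, 0.223]
orientation: [[-0.535, 0.606, 0.589], [0.689, -0.091, 0.719], [0.489, 0.79, -0.369]]
contact_force: [-1.9, -0.1, -1.2]
width: 0.0008
t 21.18 p [ 0.5723 -0.0168  0.223 ] x [-0.535  0.689  0.489] y [ 0.606 -0.091  0.79 ] z [ 0.589  0.719 -0.369] F [-1.89 -0.08 -1.25] w 0.0008
s,y,o 0.195369408578399 0.051345890186200414 0.028543775976850944 F up -2.1609026023575644
```

View pics/z14.png

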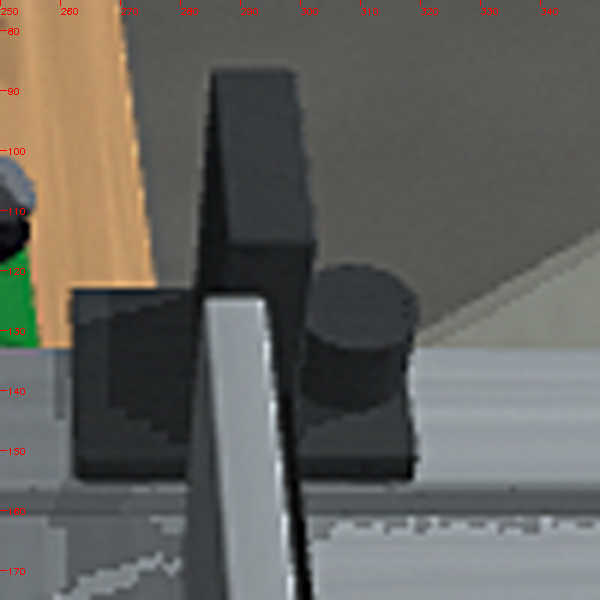

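```bash
python3 - <<'E'
from h import *
a=[Ls('mk',u,v) for u,v in ((285,87),(298.5,87),(288,116),(302,116))]
b=[Ls('lip',u,v) for u,v in ((284,125),(294.5,125),(287,155),(298.5,155))]
print(np.mean(a),np.mean(b),np.mean(a)-np.mean(b))
E
```

```text
mk s 0.2096 y 0.1905
mk s 0.2206 y 0.1907
mk s 0.2098 y 0.1555
mk s 0.2205 y 0.1556
lip s 0.2062 y 0.1456
lip s 0.2140 y 0.1457
lip s 0.2066 y 0.1155
lip s 0.2146 y 0.1155
0.21511907473526998 0.21035744399103906 0.004761630744230916
```

The remaining gap is 3.4 mm by the lower edges and about 5 mm by the middles. Pushing 4 mm more, slowly.

```bash
python3 -m inch '{"dp":[[0,1.5,0.1],[0,1.5,0.1],[0,1,0],[0,0,0],[0,0,0]],"delta_rot":[[0,0,0],[0,0,0],[0,0,0],[0,0,0],[0,0,0]],"grip":[1,1,1,1,1]}'
python3 - <<'E'
from h import *
import cv2
s=st(); d=np.array(s['tool_pos'])-F0; print('s,y,o',d@UP,d@YV,d@OUT,'F up',s['contact_force']@UP)
im=get_image('wrist')[:,:,::-1].copy(); cv2.imwrite('pics/w15.png',im); zoom('pics/z15.png',im,75,175,250,350,6)
E
```

```text
time_s: 21.85
tool_pos: [0.5748, -0.017, 0.2259]
orientation: [[-0.535, 0.606, 0.589], [0.689, -0.091, 0.719], [0.489, 0.79, -0.369]]
contact_force: [-2.6, 0.6, -2.4]
width: 0.0005
t 21.85 p [ 0.5748 -0.017   0.2259] x [-0.535  0.689  0.489] y [ 0.606 -0.091  0.79 ] z [ 0.589  0.719 -0.369] F [-2.64  0.63 -2.36] w 0.0005
s,y,o 0.19925200887015915 0.051333902901958 0.02853403252790807 F up -3.530023504716378
```

View pics/z15.png

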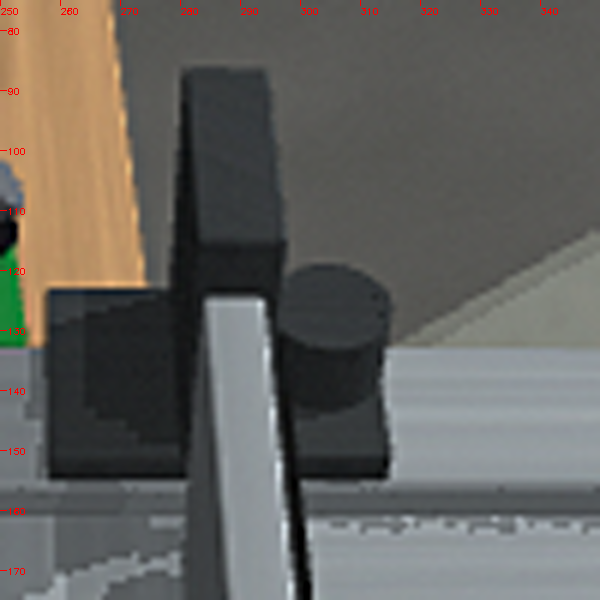

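The lower edges now agree (blade at u=283.5, lip line extrapolating to 283) and the middles are within about 1.5 mm. Retreating: first down away from the lip, then straight out.

```bash
python3 -m inch '{"dp":[[0,-6,-0.3],[0,-8,-0.4],[0,0,0],[10,0,-8],[14,0,-12],[14,0,-12],[14,0,-12],[0,0,0]],"delta_rot":[[0,0,0],[0,0,0],[0,0,0],[0,0,0],[0,0,0],[0,0,0],[0,0,0],[0,0,0]],"grip":[1,1,1,1,1,1,1,1]}'
python3 - <<'E'
from h import *
import cv2
s=st(); d=np.array(s['tool_pos'])-F0; print('s,y,o',d@UP,d@YV,d@OUT,'F',s['contact_force']); print(np.round(s['q'],3),clear(s['tool_pos'],np.array(s['orientation'])))
im=get_image('wrist')[:,:,::-1].copy(); cv2.imwrite('pics/w16.png',im); im=get_image('side')[:,:,::-1].copy(); zoom('pics/z16.png',im,100,260,200,360,4)
E
```

```text
time_s: 22.9
tool_pos: [0.5124, -0.0126, 0.2575]
orientation: [[-0.534, 0.605, 0.591], [0.691, -0.09, 0.717], [0.487, 0.791, -0.369]]
contact_force: [0.7, -0.1, -0.2]
width: 0.0006
t 22.90 p [ 0.5124 -0.0126  0.2575] x [-0.534  0.691  0.487] y [ 0.605 -0.09   0.791] z [ 0.591  0.717 -0.369] F [ 0.74 -0.08 -0.19] w 0.0006
s,y,o 0.18320963608820964 0.050413876432499734 0.09679972324037796 F [ 0.74105596 -0.07722099 -0.18672777]
[-0.879 -0.213  2.251  1.15   1.561 -1.521] {'body': {'minz': 0.205, 'out': 0.127, 'outlip': 0.127, 'can': 0.132, 'jar': 0.105}, 'fing': {'minz': 0.244, 'out': 0.09, 'outlip': 0.09, 'can': 0.122, 'jar': 0.166}}
```

View pics/w16.png

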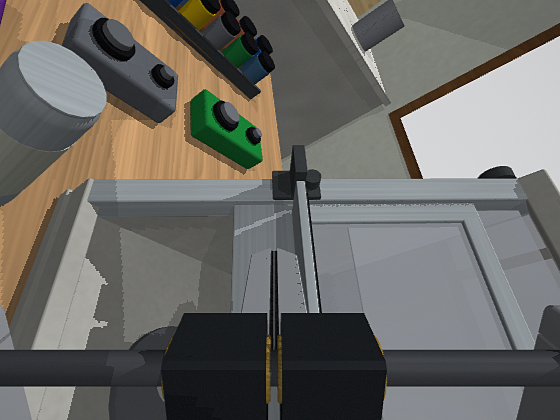

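View pics/z16.png

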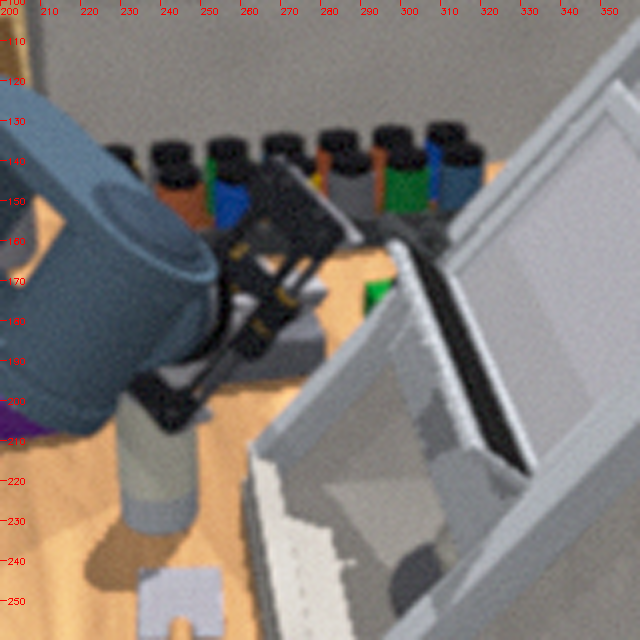

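Clear of everything. Raising a bit for a squarer view and the final measurement.

```bash
python3 -m inch '{"dp":[[19,31,-15],[19,31,-15],[0,15,-10],[0,0,0],[0,0,0]],"delta_rot":[[0,0,0],[0,0,0],[0,0,0],[0,0,0],[0,0,0]],"grip":[1,1,1,1,1]}'
python3 - <<'E'
from h import *
import cv2
s=st()
im=get_image('wrist')[:,:,::-1].copy(); cv2.imwrite('pics/w17.png',im); zoom('pics/z17.png',im,130,250,190,310,5)
im=get_image('top')[:,:,::-1].copy(); cv2.imwrite('pics/t17.png',im)
im=get_image('side')[:,:,::-1].copy(); cv2.imwrite('pics/s17.png',im)
E
```

```text
time_s: 23.62
tool_pos: [0.5148, -0.0214, 0.3491]
orientation: [[-0.533, 0.608, 0.588], [0.688, -0.093, 0.72], [0.492, 0.788, -0.369]]
contact_force: [-0.3, -0.0, -0.7]
width: 0.0005
t 23.62 p [ 0.5148 -0.0214  0.3491] x [-0.533  0.688  0.492] y [ 0.608 -0.093  0.788] z [ 0.588  0.72  -0.369] F [-0.32 -0.02 -0.68] w 0.0005
```

View pics/z17.png

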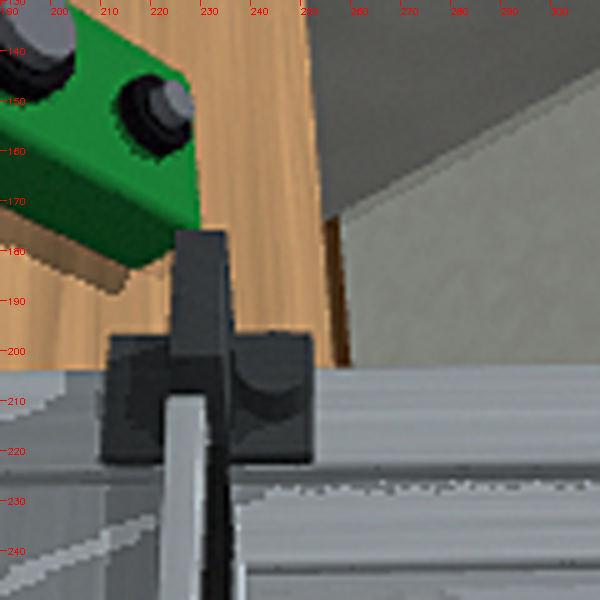

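View pics/s17.png

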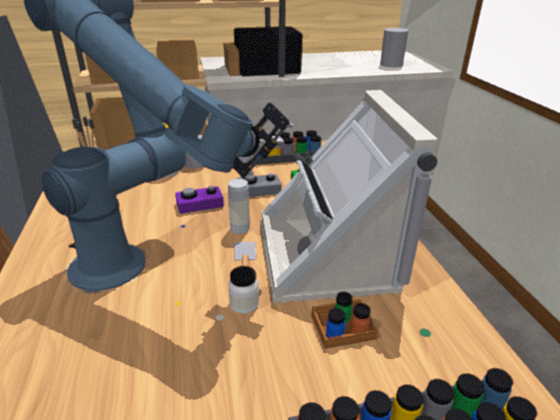

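```bash
python3 - <<'E'
from h import *
a=[Ls('mk',u,v) for u,v in ((225,177),(235,177),(224,201),(234,201))]
b=[Ls('lip',u,v) for u,v in ((223,209),(231,209),(222.5,240),(229.5,240))]
print(np.mean(a),np.mean(b),np.mean(a)-np.mean(b))
E
```

```text
mk s 0.2112 y 0.1917
mk s 0.2224 y 0.1916
mk s 0.2114 y 0.1585
mk s 0.2221 y 0.1583
lip s 0.2108 y 0.1481
lip s 0.2192 y 0.1480
lip s 0.2118 y 0.1107
lip s 0.2187 y 0.1106
0.21677466488072944 0.21511441770364717 0.001660247177082269
```

The lip is 0 to 1.7 mm below the marker, well within 8 mm. All buttons are up and nothing is displaced. Handing in.

```bash
python3 -m inch '{"dp":[[0,0,0],[0,0,0],[0,0,0],[0,0,0]],"delta_rot":[[0,0,0],[0,0,0],[0,0,0],[0,0,0]],"grip":[1,1,1,1]}'
python3 -c "
from station import *
print(job_done())"
```

```text
time_s: 24.28
tool_pos: [0.515, -0.0216, 0.351]
orientation: [[-0.534, 0.606, 0.589], [0.689, -0.091, 0.719], [0.489, 0.79, -0.369]]
contact_force: [-0.1, 0.2, -0.7]
width: 0.0007
the job is handed in; nothing more can be done
None
```

I pressed the large near button on the grey pod, and it is up again. It bottomed at about 11 N after 6 mm of travel. Then, with the shut fingers beneath the lip, I pushed the sash up about 136 mm in slow stages, without grasping anything. I backed the fingers down and out and handed the job in at about 24.3 s of the 61 s allowed.

- **Lip and marker:** in the last wrist view the lower edges of lip and blade agree within about 0.5 mm. The middles put the lip about 1.7 mm low, because the lip's visible face measured about 8 mm against the 12 mm given. Both are inside the 8 mm tolerance.
- **Robot and surroundings:** the last force reading was within noise, with the fingers well clear of everything. In the last side view the can, large jar, scraper, tray jars and small button looked as they were; I did not measure them again. I did not check the vase separately, or whether the marker shifted during the push.
- **What disagreed:**
  - The first button height, about 58 mm from the pictures, was roughly 11 mm above the 47 mm found by touch.
  - The square-on approach to the lip was out of the arm's reach, so I came in yawed 50° instead.
  - My first arm model was about 13 mm off until refitted.

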